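# Label the storage bins and slide them into place

### The job

Slide the lid of the wooden box fully open; clip one sprung label clip from it onto the middle of the low front wall of every storage bin (two or three), upright, well down over the wall, white label facing out of the bin, and slide each bin by its tab, without lifting it, squarely onto a cork-marked place of its own, front towards the robot. Leave any spare clip in the box, then slide the lid fully shut past its ridge. Do not knock anything over.

Things in the scene. Friction and masses are not known exactly. Their poses are not given: they have to be found in the camera images.
- clip1_mid (a point): sprung steel label clip, one of three alike, 50 g, 82 mm tall, 24 wide (y), jaws down, handles up in a V: 44 apart outside at the top, 18 at the pivot 34 above the jaw tips. At the start it grips the box's rail, label to the box's -x side. This point: its centre, 41 above the jaw tips; x from the label jaw to the other jaw, y along the pivot, z up the handles.
- clip1_label (a point): middle of the outer face of clip1's white label plate (44 wide, 34 tall, on its -x jaw), 9.5 to -x of the clip's mid plane, 17 above the jaw tips. How the clip works: squeeze the handles near their tops, along x (4 N rising to 9; hold with about 20 N); they stop 18 mm apart, upright, and the jaw tips part from 5 to 20 mm, equally to both sides. Let go and it springs shut.
- clip2_mid (a point): sprung steel label clip, one of three alike, 50 g, 82 mm tall, 24 wide (y), jaws down, handles up in a V: 44 apart outside at the top, 18 at the pivot 34 above the jaw tips. At the start it grips the box's rail, label to the box's -x side. This point: its centre, 41 above the jaw tips; x from the label jaw to the other jaw, y along the pivot, z up the handles.
- clip2_label (a point): middle of the outer face of clip2's white label plate (44 wide, 34 tall, on its -x jaw), 9.5 to -x of the clip's mid plane, 17 above the jaw tips. How the clip works: squeeze the handles near their tops, along x (4 N rising to 9; hold with about 20 N); they stop 18 mm apart, upright, and the jaw tips part from 5 to 20 mm, equally to both sides. Let go and it springs shut.
- clip3_mid (a point): sprung steel label clip, one of three alike, 50 g, 82 mm tall, 24 wide (y), jaws down, handles up in a V: 44 apart outside at the top, 18 at the pivot 34 above the jaw tips. At the start it grips the box's rail, label to the box's -x side. This point: its centre, 41 above the jaw tips; x from the label jaw to the other jaw, y along the pivot, z up the handles.
- clip3_label (a point): middle of the outer face of clip3's white label plate (44 wide, 34 tall, on its -x jaw), 9.5 to -x of the clip's mid plane, 17 above the jaw tips. How the clip works: squeeze the handles near their tops, along x (4 N rising to 9; hold with about 20 N); they stop 18 mm apart, upright, and the jaw tips part from 5 to 20 mm, equally to both sides. Let go and it springs shut.
- bin1_front (a point): middle of the top edge of the low front wall of a grey storage bin of two jars: loose, 0.55 kg, 140 deep (x), 124 wide (y), walls 5 thick; front wall 60 high, sides 75, back 80, contents under 76. The point is at mid-thickness, 60 above the worktop; x points into the bin, y along the wall, z up. May be absent.
- bin2_front (a point): middle of the top edge of the low front wall of a grey storage bin of oranges: loose, 0.55 kg, 140 deep (x), 124 wide (y), walls 5 thick; front wall 60 high, sides 75, back 80, contents under 76. The point is at mid-thickness, 60 above the worktop; x points into the bin, y along the wall, z up. May be absent.
- bin3_front (a point): middle of the top edge of the low front wall of a grey storage bin of packets: loose, 0.55 kg, 140 deep (x), 124 wide (y), walls 5 thick; front wall 60 high, sides 75, back 80, contents under 76. The point is at mid-thickness, 60 above the worktop; x points into the bin, y along the wall, z up. May be absent.
- bin1_tab (a point): grip tab on top of bin1's back wall, for sliding it: 34 wide (y), 8 thick (x), from 80 to 116 above the worktop. This point: middle of the tab, 102 above the worktop, 135 behind (+x of) the front-wall point; same axes. The bin's centre is midway between the two points. Sliding takes 2 to 5 N.
- bin2_tab (a point): grip tab on top of bin2's back wall, for sliding it: 34 wide (y), 8 thick (x), from 80 to 116 above the worktop. This point: middle of the tab, 102 above the worktop, 135 behind (+x of) the front-wall point; same axes. The bin's centre is midway between the two points. Sliding takes 2 to 5 N.
- bin3_tab (a point): grip tab on top of bin3's back wall, for sliding it: 34 wide (y), 8 thick (x), from 80 to 116 above the worktop. This point: middle of the tab, 102 above the worktop, 135 behind (+x of) the front-wall point; same axes. The bin's centre is midway between the two points. Sliding takes 2 to 5 N.
- place1 (a point): marked place for a bin: flat cork rectangle let into the worktop, 160 (x) x 144 (y), flush (no edge to climb). This point: its centre; a bin placed here has its x along this x, its back away from the robot. Any bin may take any place.
- place2 (a point): marked place for a bin: flat cork rectangle let into the worktop, 160 (x) x 144 (y), flush (no edge to climb). This point: its centre; a bin placed here has its x along this x, its back away from the robot. Any bin may take any place.
- place3 (a point): marked place for a bin: flat cork rectangle let into the worktop, 160 (x) x 144 (y), flush (no edge to climb). This point: its centre; a bin placed here has its x along this x, its back away from the robot. Any bin may take any place.
- box_rail (a point): middle of the top edge (28 above the worktop) of the rail in the fixed wooden slide-lid box. Rail 5 thick, 22 high, along y; the clips stand on it in a row about 48 apart, jaw tips on the floor (6 above the worktop). Box 156 (x) x 196 (y) outside, 140 x 180 inside, 112 high; point at its centre. The lid opens to the box's +y.
- lid_grip (a point): point in the wooden grip bar on the sliding lid, at the bar's middle, 127 above the worktop; bar 60 long (x), 24 thick (y), from 23 below this point (lid top) to 10 above it. Same axes as the box. The lid (146 x 188 x 8) runs in grooves along the box's y, closed at -y; it cannot be lifted.
- box_lid (a joint): how far the lid is open, m: 0 shut, 0.152 at the open stop. From about 0.002 to 0.016 it must be forced over a springy end ridge (10 to 14 N at its peak, either way); elsewhere it slides with 1 to 2 N and stays where left, still in its grooves. Only beyond 0.145 are all clips uncovered.
- mug: white mug, 80 across, 90 high; bystander, leave standing. Origin at the centre of its underside
- bowl: blue bowl, 150 across, 55 high; bystander, leave standing. Origin at the centre of its underside
- jar: glass jar, 70 across, 100 high; bystander, leave standing. Origin at the centre of its underside
- shaker: clear shaker bottle, 76 across, 170 high; bystander, leave standing. Origin at the centre of its underside
- eggtray: tray of eggs, 150 x 200 x 66; bystander, leave standing. Origin at the centre of its underside
- herbpot: potted herb, 92 across, 150 high; bystander, leave standing. Origin at the centre of its underside

How it is judged:
By the outcome, as a careful person would: the job done as asked, in the order asked, and still so for the second after the job is handed in, with the robot touching nothing.
Of bin1, bin2, bin3 only 2 to 3 are there at a start; the rules pass over those that are not, and their reading is None.
At some moment in a run one of bin1, bin2, bin3 may be knocked a few centimetres aside while the robot is not near it.
It also fails if it takes over 210 s, if anything falls off the work surface, if the arm or the gripper's body presses on something with over 40 N, if the wrist force passes 120 N, or if a joint passes its speed limit or range.

### The arm

A 7-joint arm with a two-finger parallel gripper is mounted at the origin on the work surface. World frame = base frame: x ahead of the robot, y to its left, z up, the work surface at z = 0. Lengths are in m, angles in rad, forces in N, time in s.
With the tool pointing down it reaches from about 0.425 to 0.95 m from the base axis. Payload 4.7 kg.
Tool frame: the origin (TCP) lies at the very end of the fingers, on their centre line; the grasp point (between the pads) lies pinch_z behind it (pinch_z is the distance from the TCP to the grasp point, in m); z points along the fingers, y is the line along which they close (so a half turn about z gives the same grasp; the last joint's range is limited). The gripper opens to 87 mm and grips with 3 to 60 N. Pads are 19 mm wide; open, the fingers measure 117 mm over their backs; the gripper's body (75 mm by 190 mm) begins 51 mm behind the grasp point.
Start: joints at [-1.376, 0.469, -0.049, 1.532, 0.024, 1.141, -0.082], TCP at [0.15, 0.658, 0.223] pointing down, gripper open.
Joint ranges: [-2.59, 2.59], [-0.33, 1.99], [-1.39, 1.29], [0.1, 2.45], [-1.04, 4.18], [0.21, 1.99], [-2.66, 2.66]. Speed limits (rad/s): [2.57, 2.57, 3.14, 3.14, 3.14, 3.14, 3.14].

### API

Orientations are given as a unit quaternion [x, y, z, w].
In Python, from station import * gives the robot as it stands.
- The arm moves only by the tool send_rows, never from a script. Its argument "plan" is a list of rows, each a list of 3 entries, a list of its own where there are three numbers: the turn, a rotation vector about the tool's x, y, z in units of 10 degrees (1.0 is 10 degrees), then the shift along the tool's x, y, z in units of 50 mm (1.0 is 50 mm), then the finger opening in mm, from 0 to 87. A call has 1 to 5 rows; each row shifts and turns the commanded pose from where the row before left it, along the tool's axes as they then stand; what a row does not reach is not made up. A row lasts 1/8 s, in which the tool goes at most 62.5 mm and 10.7 degrees, less where a joint would pass 70% of its speed; a pose out of reach is approached as far as the arm can. A call is refused whole if a number of a shift passes 1 or a number of a turn 1, either way. A call with a gripper value outside its range is refused whole. The fingers move at their own pace and stop on an object; the grip force is fixed at half the most. Time passes only in rows, so rows that do not move let the fingers close. It gives the time, the measured TCP pose, the force, the opening and the grip force at its end, in the units of the state.
- state(): the state, without advancing time (a new reading comes with each control period).
- capture(name): name is "side" or "top"; returns (picture, depth): 400x640x3 uint8, red, green, blue; 400x640 float32, m along the optical axis (not along the pixel's ray), 0 where there is no reading.
- camera_info(name): a dict with "fx", "fy", "cx", "cy" (pixels), "rvec" (rotation vector, rad) and "tvec" (3), from world to camera coordinates, as OpenCV has them. Camera axes: x right, y down, z forward; pixel columns grow to the right and rows downward; lengths in m; the calibration is good to about 2 mm. A picture is of the moment at which its call begins. camera_info takes no time and is no camera call.
- sign_off(): hands the job in; it is judged then, once.
The state is a dict: "time_s": time; "joints": joint angles; "joint_velocities": joint speeds; "joint_efforts": joint torques, N m; "position": TCP position; "tcp_rot": TCP orientation; "force": force on the tool from outside, world axes, zero at the start; "moment": the same for the moment, N m; "opening": finger opening in m; "finger_force": force on a finger pad.
Only numpy, scipy, OpenCV 4.12 (cv2) and the standard library are available. Lean on these libraries where they do the work, as an engineer would, in place of code of your own. Each camera call takes 0.05 s, during which the arm holds its last target. There are 200 camera calls.

## Working session

There is one attempt and no reset: what is moved stays moved. The work goes in short steps, Python scripts to look and compute and a tool call to move; the robot and the scene stay as the last step left them, time stands still between calls to the robot, and variables do not carry over. Pictures are saved under pics/ and viewed, at most 14 in all, crops included, and the job is handed in when it is done.

Besides the shell and the picture viewer there is one more tool, called by a JSON object that holds its "fn" and its "kwargs", one argument or row to a line. send_rows: Moves the arm, as the interface text tells. Its arguments: {"type":"object","properties":{"plan":{"type":"array"}},"required":["plan"]}

```bash
ls; mkdir -p pics
cat > h.py <<'E'
from station import *
import numpy as np, cv2
from scipy.spatial.transform import Rotation as R
def cam(n):
    c=camera_info(n); K=np.array([[c['fx'],0,c['cx']],[0,c['fy'],c['cy']],[0,0,1]]); Rm=R.from_rotvec(np.ravel(c['rvec'])).as_matrix(); return K,Rm,np.ravel(c['tvec'])
def plane(n,uv,z):
    K,Rm,t=cam(n); o=-Rm.T@t; uv=np.atleast_2d(uv).astype(float)
    d=(Rm.T@np.linalg.inv(K)@np.c_[uv,np.ones(len(uv))].T).T
    return o+d*((z-o[2])/d[:,2])[:,None]
def cloud(n,D):
    K,Rm,t=cam(n); v,u=np.mgrid[:D.shape[0],:D.shape[1]]
    P=np.stack([(u-K[0,2])/K[0,0]*D,(v-K[1,2])/K[1,1]*D,D],-1)
    return (P-t)@Rm
def proj(n,P):
    K,Rm,t=cam(n); q=(np.atleast_2d(P)@Rm.T+t)@K.T; return q[:,:2]/q[:,2:]
def snap(n,f):
    I,D=capture(n); cv2.imwrite(f'pics/{f}.png',I[...,::-1]); np.savez(f'pics/{f}.npz',I=I,D=D); return I,D
E
python3 - <<'E'
from h import *
for n in('top','side'):
    snap(n,n+'0'); K,Rm,t=cam(n); print(n,K[0,0],K[0,2],K[1,2],-Rm.T@t,Rm.round(3).tolist())
s=state(); print({k:np.round(v,3) for k,v in s.items()})
import station; print([x for x in dir(station) if x[0]!='_'])
E
```

```text
pics
top 410.26832133049373 322.1307982803369 205.64390349919532 [0.42127112 0.0654187  1.25312335] [[-0.019, -1.0, 0.01], [-0.995, 0.018, -0.102], [0.102, -0.012, -0.995]]
side 428.61288642331857 315.2687153442411 203.31992813181824 [0.50230864 1.15550818 0.76066213] [[-0.998, -0.067, 0.015], [-0.048, 0.518, -0.854], [0.05, -0.853, -0.52]]
{'time_s': np.float64(0.1), 'joints': array([-1.376,  0.469, -0.049,  1.534,  0.024,  1.141, -0.082]), 'joint_velocities': array([-0.   , -0.002, -0.   , -0.003,  0.002,  0.   , -0.002]), 'joint_efforts': array([ 1.0000e-03, -5.0917e+01, -8.1000e-02, -2.3683e+01, -6.1000e-02,
        3.4000e-02,  0.0000e+00]), 'position': array([0.15 , 0.658, 0.222]), 'tcp_rot': array([ 0.112,  0.994, -0.001, -0.   ]), 'force': array([ 0.441, -0.381,  0.067]), 'moment': array([ 0.017, -0.045, -0.037]), 'finger_force': np.float64(0.0), 'opening': np.float64(0.087)}
['PlanningError', 'camera_info', 'capture', 'pinch_z', 'sign_off', 'state']
```

View pics/top0.png

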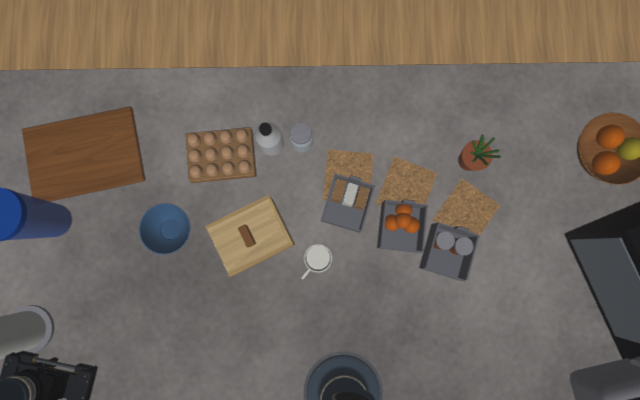

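View pics/side0.png

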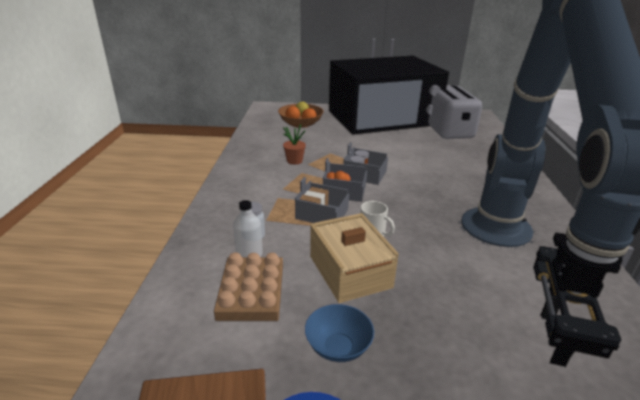

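Run:
```python
from h import *
z=np.load('pics/top0.npz'); I,D=z['I'],z['D']; P=cloud('top',D); H=P[...,2]
print('pinch',pinch_z,'table z',np.median(H[280:330,400:550]),'noise',H[280:330,400:550].std())
hsv=cv2.cvtColor(I,cv2.COLOR_RGB2HSV)
for nm,(u,v) in dict(box=(225,245),grip=(247,236),b3=(345,214),b2=(395,243),b1=(440,265)).items(): print(nm,H[v,u],hsv[v,u],P[v,u].round(3))
# cork
m=cv2.inRange(hsv,(8,70,90),(22,200,255)); m[:140]=0;m[240:]=0;m[:,:315]=0;m[:,510:]=0
m[H>0.02]=0
n,l,s,c=cv2.connectedComponentsWithStats(m)
for i in range(1,n):
    if s[i,4]>100: print('cork',s[i],c[i])
# box lid
m=((H>0.09)&(H<0.125)).astype(np.uint8); m[:190]=0;m[285:]=0;m[:,:200]=0;m[:,300:]=0
c=max(cv2.findContours(m,0,1)[0],key=cv2.contourArea); r=cv2.minAreaRect(c); print('box',r, plane('top',cv2.boxPoints(r),.112)[:,:2].round(3).tolist())
m=((H>0.125)).astype(np.uint8); m[:190]=0;m[285:]=0;m[:,:200]=0;m[:,290:]=0
c=max(cv2.findContours(m,0,1)[0],key=cv2.contourArea); r=cv2.minAreaRect(c); print('bar',r, plane('top',[r[0]],.137),plane('top',cv2.boxPoints(r),.137)[:,:2].round(3).tolist())
a=cv2.resize(I[140:290,195:315],None,fx=5,fy=5,interpolation=cv2.INTER_CUBIC)[250:];
b=cv2.resize(I[140:290,315:505],None,fx=4,fy=4,interpolation=cv2.INTER_CUBIC)
cv2.imwrite('pics/c1.png',b[...,::-1]);cv2.imwrite('pics/c2.png',a[...,::-1])
```

```text
pinch 0.0187 table z 0.0010693141169863707 noise 0.08894216317078274
box 0.1043994309440435 [ 19  90 158] [0.434 0.324 0.104]
grip 0.1369844352975111 [ 13 134 112] [0.457 0.257 0.137]
b3 0.005756140578085371 [116  18 102] [ 0.522 -0.019  0.006]
b2 0.006522891742561032 [116  18 102] [ 0.431 -0.168  0.007]
b1 0.007193116811796381 [111  18 100] [ 0.363 -0.302  0.007]
cork [ 323  149   50   51 1325] [347.09962264 166.26943396]
cork [ 376  156   61   49 1827] [406.57799672 182.32950192]
cork [ 433  179   67   56 2019] [466.97523526 208.17236256]
box ((248.80001831054688, 235.1000213623047), (56.348915100097656, 72.00138854980469), 63.43495178222656) [[0.488, 0.381], [0.574, 0.202], [0.433, 0.133], [0.348, 0.31]]
bar ((246.50001525878906, 235.5), (21.913463592529297, 9.391486167907715), 63.43495178222656) [[0.45819409 0.25860033 0.137     ]] [[0.48, 0.283], [0.491, 0.26], [0.437, 0.234], [0.426, 0.257]]
```

View pics/c1.png

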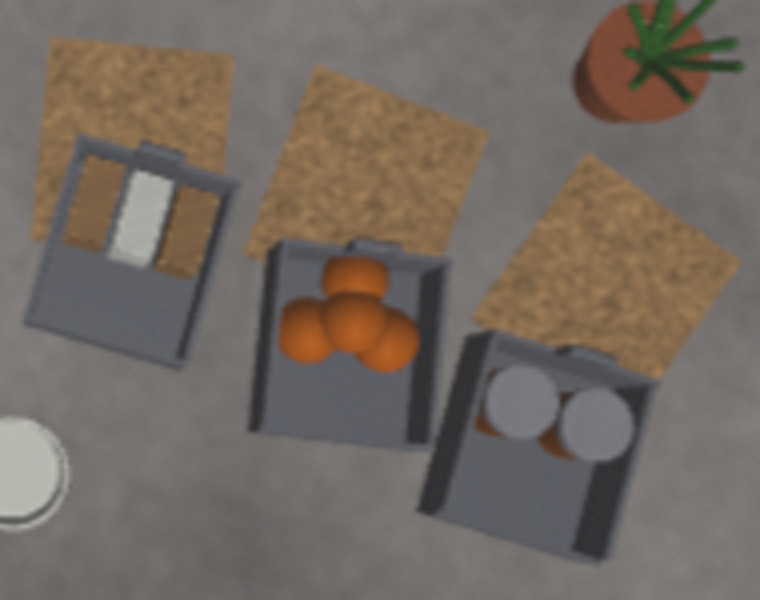

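View pics/c2.png

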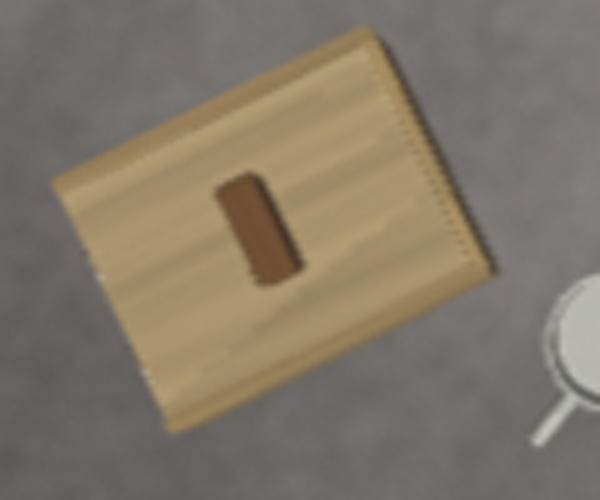

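```bash
cat >> h.py <<'E'
def fitrect(Q,w,h):
    # sym min-area rect in mm
    r=cv2.minAreaRect((Q*1000).astype(np.float32)); return r
def bins(I,D,verbose=1):
    """per bin: front point, tab point, yaw from top view"""
    P=cloud('top',D);H=P[...,2]; hsv=cv2.cvtColor(I,cv2.COLOR_RGB2HSV)
    reg=np.zeros(H.shape,bool); reg[140:300,312:512]=1
    grey=(hsv[...,1]<60)
    tab=(reg&grey&(H>.1)&(H<.13)).astype(np.uint8)
    n,l,s,c=cv2.connectedComponentsWithStats(tab,connectivity=8)
    out=[]
    for i in range(1,n):
        if s[i,4]<12: continue
        ys,xs=np.nonzero(l==i); t=plane('top',np.c_[xs,ys].mean(0),.116)[0,:2]
        # wall pixels near
        d=np.hypot(P[...,0]-t[0],P[...,1]-t[1])
        fr=reg&grey&(H>.05)&(H<.066)&(d<.165)&(d>.11)
        v,u=np.nonzero(fr); Q=plane('top',np.c_[u,v],.06)[:,:2]
        out.append((t,Q,s[i,4]))
    return out
E
python3 - <<'E'
from h import *
z=np.load('pics/top0.npz'); I,D=z['I'],z['D']; P=cloud('top',D); H=P[...,2]
for t,Q,a in bins(I,D):
    e=np.linalg.eigh(np.cov(Q.T)); d=e[1][:,1]; d*=np.sign(d[1])
    p=(Q-Q.mean(0))@d
    print('tab',t.round(4),a,'front',len(Q),Q.mean(0).round(4),'mid',(Q.mean(0)+d*(p.min()+p.max())/2).round(4),'len',np.ptp(p).round(3),'thick',e[0][0]**.5,'yaw',np.degrees(np.arctan2(-d[0],d[1])).round(1),'dist',np.linalg.norm(Q.mean(0)-t).round(4),'yaw2',np.degrees(np.arctan2(*(t-Q.mean(0))[::-1])).round(1))
# cork edges: corners manual from crop
C={'L':[(50,40),(235,57),(33,240)],'M':[(317,68),(488,132),(247,255)],'R':[(588,157),(740,262),(474,321)]}
for k,v in C.items():
    w=plane('top',np.array(v)/4.+[315-.375,140-.375],0)[:,:2]; a=w[1]-w[0]; b=w[0]-w[2]
    print(k,w.round(3).tolist(),'sizes',np.linalg.norm(a).round(3),np.linalg.norm(b).round(3),'yaw',np.degrees(np.arctan2(a[0],-a[1])).round(1),np.degrees(np.arctan2(b[1],b[0])).round(1))
hsv=cv2.cvtColor(I,cv2.COLOR_RGB2HSV)
m=cv2.inRange(hsv,(8,70,90),(22,200,255)); m[:140]=0;m[240:]=0;m[:,:315]=0;m[:,510:]=0; m[H>0.02]=0
n,l,s,c=cv2.connectedComponentsWithStats(m)
for i in range(1,n):
    if s[i,4]>500:
        ys,xs=np.nonzero(l==i); r=cv2.minAreaRect((plane('top',np.c_[xs,ys],0)[:,:2]*1000).astype(np.float32)); print(i,r)
# box
m=((H>0.09)&(H<0.145)); m[:190]=0;m[285:]=0;m[:,:200]=0;m[:,300:]=0
for h,lo,hi in((.112,.107,.125),(.104,.1,.107)):
    mm=m&(H>lo)&(H<hi); ys,xs=np.nonzero(mm); r=cv2.minAreaRect((plane('top',np.c_[xs,ys],h)[:,:2]*1000).astype(np.float32)); print(h,mm.sum(),r)
mm=m&(H>.125); ys,xs=np.nonzero(mm); Q=plane('top',np.c_[xs,ys],.137)[:,:2]; print('bar',Q.mean(0),len(Q),cv2.minAreaRect((Q*1000).astype(np.float32)))
# herb, mug, bowl
for nm,(u0,u1,v0,v1) in dict(herb=(450,505,125,180),mug=(300,335,238,282),bowl=(135,195,200,258)).items():
    h=H[v0:v1,u0:u1]; q=P[v0:v1,u0:u1][(h>.03)&(h<.3)]; print(nm,q.min(0).round(3),q.max(0).round(3))
E
```

```text
tab [ 0.6142 -0.0429] 39 front 122 [ 0.4962 -0.04  ] mid [ 0.5    -0.0649] len 0.236 thick 0.01966455295989885 yaw 8.7 dist 0.1181 yaw2 -1.4
tab [ 0.5455 -0.1908] 39 front 238 [ 0.4571 -0.1795] mid [ 0.4721 -0.1513] len 0.323 thick 0.046359043323922274 yaw -27.9 dist 0.089 yaw2 -7.3
tab [ 0.4664 -0.3376] 41 front 187 [ 0.3801 -0.2734] mid [ 0.4075 -0.2503] len 0.273 thick 0.03349707086272882 yaw -49.9 dist 0.1076 yaw2 -36.6
L [[0.725, 0.032], [0.709, -0.112], [0.568, 0.048]] sizes 0.145 0.157 yaw -6.3 -5.9
M [[0.699, -0.176], [0.646, -0.307], [0.554, -0.117]] sizes 0.141 0.157 yaw -21.9 -22.2
R [[0.625, -0.384], [0.541, -0.497], [0.5, -0.289]] sizes 0.141 0.157 yaw -36.6 -37.0
2 ((641.12841796875, -31.083084106445312), (143.94442749023438, 157.921142578125), 83.73735809326172)
3 ((600.6324462890625, -210.86143493652344), (143.50660705566406, 159.16439819335938), 67.30602264404297)
6 ((522.0089111328125, -392.73980712890625), (144.3544158935547, 159.55535888671875), 52.848941802978516)
0.112 1199 ((461.119140625, 256.31146240234375), (155.3332061767578, 196.44198608398438), 25.463960647583008)
0.104 2536 ((459.73919677734375, 255.7247314453125), (154.26400756835938, 196.600341796875), 25.871244430541992)
bar [0.45840465 0.25887052] 206 ((458.27764892578125, 258.6415100097656), (59.78947067260742, 25.226869583129883), 26.27358055114746)
herb [ 0.638 -0.452  0.031] [ 0.729 -0.361  0.152]
mug [0.336 0.027 0.03 ] [0.432 0.116 0.097]
bowl [0.415 0.436 0.03 ] [0.561 0.585 0.063]
```

```bash
cat > bm.py <<'E'
from h import *
def measure(I,D,yaws0=None,reg=(140,300,312,512)):
    P=cloud('top',D);H=P[...,2]; hsv=cv2.cvtColor(I,cv2.COLOR_RGB2HSV)
    m=np.zeros(H.shape,bool); m[reg[0]:reg[1],reg[2]:reg[3]]=1; m&=hsv[...,1]<60
    n,l,s,c=cv2.connectedComponentsWithStats((m&(H>.1)&(H<.13)).astype(np.uint8),connectivity=8)
    res=[]
    for i in range(1,n):
        if not 15<s[i,4]<70: continue
        ys,xs=np.nonzero(l==i); T=plane('top',np.c_[xs,ys],.116)[:,:2]; t=T.mean(0)
        best=None
        for y0 in np.radians(np.arange(-45,20,3)):
            yaw=y0
            for k in range(6):
                ex=np.array([np.cos(yaw),np.sin(yaw)]); ey=np.array([-ex[1],ex[0]])
                L=P[...,:2]-t; lx=L@ex; ly=L@ey
                f=m&(H>.045)&(H<.068)&(abs(lx+.135)<.012)&(abs(ly)<.055)
                if f.sum()<20: break
                v,u=np.nonzero(f); Q=plane('top',np.c_[u,v],.06)[:,:2]-t
                a,b=np.polyfit(Q@ey,Q@ex,1); yaw2=yaw+np.arctan(-a)
                if abs(yaw2-yaw)<1e-4: break
                yaw=yaw2
            else: pass
            if f.sum()>=20:
                r=np.std(Q@ex-a*(Q@ey)-b); sc=f.sum()-2e4*r
                # side walls symmetric: H .068-.08 at |ly| about .06
                sw=m&(H>.066)&(H<.085)&(lx>-.12)&(lx<-.01)&(abs(abs(ly)-.0595)<.006)
                sc=sw.sum()+f.sum()
                if best is None or sc>best[0]:
                    vv,uu=np.nonzero(sw); S=plane('top',np.c_[uu,vv],.075)[:,:2]-t; q=S@ey
                    best=(sc,t+0,np.degrees(yaw),b,f.sum(),r,(np.mean(q[q>0])+np.mean(q[q<0]))/2 if (q>0).any() and (q<0).any() else None,T)
        if best is None: res.append((t,None,None)); print('tab',t.round(4),'no front'); continue
        yaw=np.radians(best[2]); ex=np.array([np.cos(yaw),np.sin(yaw)]); fr=t-.135*ex; 
        tm=cv2.minAreaRect((T*1000).astype(np.float32))
        print('tab',t.round(4),'yaw',best[2].round(2),'front dist',best[3].round(4),'n',best[4],'res',best[5].round(4),'sidemid',best[6],'front',fr.round(4),'meas',(t+best[3]*ex).round(4),'tabrect',tm[1],tm[2])
        res.append((t,best[2],fr))
    return res
if __name__=='__main__':
    z=np.load('pics/top0.npz'); measure(z['I'],z['D'])
E
python3 bm.py
```

```text
tab [ 0.6142 -0.0429] yaw -17.43 front dist -0.1333 n 77 res 0.0017 sidemid -0.00018997702280110565 front [ 0.4854 -0.0025] meas [ 0.4871 -0.003 ] tabrect (32.7781982421875, 9.003867149353027) 72.07025146484375
tab [ 0.5455 -0.1908] yaw -5.77 front dist -0.1332 n 77 res 0.0029 sidemid 0.0018478232813206041 front [ 0.4111 -0.1772] meas [ 0.413  -0.1774] tabrect (33.611961364746094, 8.440995216369629) 87.73877716064453
tab [ 0.4664 -0.3376] yaw -16.12 front dist -0.1328 n 83 res 0.0028 sidemid 0.0016533439565328927 front [ 0.3367 -0.3001] meas [ 0.3388 -0.3007] tabrect (37.5391960144043, 8.862482070922852) 72.87783813476562
```

```bash
cat > go.py <<'E'
from h import *
def go(p,ya,s=None):
    """p: target TCP; ya: desired tool-y heading, deg. prints turn (10deg units), then shift (50mm units) in tool axes after turn"""
    s=s or state(); Rm=R.from_quat(s['tcp_rot']).as_matrix()
    best=None
    for a in(ya,ya+180):
        y=np.array([np.cos(np.radians(a)),np.sin(np.radians(a)),0]); z=np.array([0,0,-1.]); T=np.c_[np.cross(y,z),y,z]
        rv=R.from_matrix(Rm.T@T).as_rotvec()
        if best is None or np.linalg.norm(rv)<np.linalg.norm(best[0]): best=(rv,T)
    rv,T=best; d=T.T@(np.array(p)-s['position'])
    print('t',round(float(s['time_s']),2),'pos',np.round(s['position'],4),'open',round(float(s['opening']),4),'ff',round(float(s['finger_force']),1),'F',np.round(s['force'],1),'j7',round(float(s['joints'][6]),2),'\n turn10',np.round(np.degrees(rv)/10,3),'shift50',np.round(d/.05,3),'mm',np.round(d*1000,1))
if __name__=='__main__':
    import sys; a=[float(x) for x in sys.argv[1:]]; go(a[:3],a[3])
E
python3 go.py .4583 .2587 .16 115.6
```

```text
t 0.1 pos [0.1497 0.6576 0.2216] open 0.087 ff 0.0 F [ 0.4 -0.4  0.1] j7 -0.08 
 turn10 [-1.000e-02 -3.000e-03 -3.843e+00] shift50 [-2.118 -9.862  1.232] mm [-105.9 -493.1   61.6]
```

{"fn": "send_rows", "kwargs": {
  "plan": [
    [[0,0,-0.96],[0,0,0],60],
    [[0,0,-0.96],[0,0,0],60],
    [[0,0,-0.96],[0,0,0],60],
    [[0,0,-0.96],[0,0,0],60]
  ]
}}

```text
time_s: 0.6
position: [0.1497, 0.6578, 0.2219]
tcp_rot: [-0.224, 0.975, -0.001, -0.0]
force: [0.1, 0.5, 0.3]
opening: 0.062
finger_force: 0.0
```

{"fn": "send_rows", "kwargs": {
  "plan": [
    [[0,0,0],[-0.21,-0.98,0],60],
    [[0,0,0],[-0.21,-0.98,0],60],
    [[0,0,0],[-0.21,-0.98,0],60],
    [[0,0,0],[-0.21,-0.98,0],60],
    [[0,0,0],[-0.21,-0.98,0],60]
  ]
}}

```text
time_s: 1.23
position: [0.3037, 0.4582, 0.2222]
tcp_rot: [-0.221, 0.975, -0.0, -0.0]
force: [0.2, 0.1, 0.6]
opening: 0.0598
finger_force: 0.0
```

{"fn": "send_rows", "kwargs": {
  "plan": [
    [[0,0,0],[-0.21,-0.98,0],60],
    [[0,0,0],[-0.21,-0.98,0],60],
    [[0,0,0],[-0.21,-0.98,0],60],
    [[0,0,0],[-0.21,-0.98,0],60],
    [[0,0,0],[-0.21,-0.98,0],60]
  ]
}}

```text
time_s: 1.85
position: [0.4566, 0.26, 0.2223]
tcp_rot: [-0.221, 0.975, -0.0, -0.0]
force: [0.8, 0.1, 0.1]
opening: 0.0596
finger_force: 0.0
```

```bash
python3 go.py .4583 .2587 .111 115.6
```

```text
t 1.85 pos [0.4566 0.26   0.2223] open 0.0596 ff 0.0 F [0.8 0.1 0.1] j7 1.42 
 turn10 [ 0.    -0.002 -0.002] shift50 [-0.019 -0.038  2.226] mm [ -0.9  -1.9 111.3]
```

Accurate. Descend and grip the bar, then drag towards box +y (tool +y), overshooting the 152 mm slightly.

{"fn": "send_rows", "kwargs": {
  "plan": [
    [[0,0,0],[-0.02,-0.04,0.8],60],
    [[0,0,0],[0,0,0.8],60],
    [[0,0,0],[0,0,0.6],60],
    [[0,0,0],[0,0,0.02],60]
  ]
}}

```text
time_s: 2.35
position: [0.4561, 0.259, 0.1094]
tcp_rot: [-0.221, 0.975, -0.001, -0.003]
force: [-0.9, -0.2, 0.4]
opening: 0.0596
finger_force: 0.0
```

{"fn": "send_rows", "kwargs": {
  "plan": [
    [[0,0,0],[0,0,0],10],
    [[0,0,0],[0,0,0],10],
    [[0,0,0],[0,0,0],10],
    [[0,0,0],[0,0,0],10]
  ]
}}

```text
time_s: 2.85
position: [0.4581, 0.2603, 0.1121]
tcp_rot: [-0.221, 0.975, 0.0, 0.001]
force: [-0.1, -0.1, 1.0]
opening: 0.0279
finger_force: 0.0
```

{"fn": "send_rows", "kwargs": {
  "plan": [
    [[0,0,0],[0,0.1,0],10],
    [[0,0,0],[0,0.2,0],10],
    [[0,0,0],[0,0.2,0],10],
    [[0,0,0],[0,0.3,0],10],
    [[0,0,0],[0,0.3,0],10]
  ]
}}

```text
time_s: 3.48
position: [0.4335, 0.3112, 0.1119]
tcp_rot: [-0.222, 0.975, 0.0, 0.0]
force: [0.5, -2.4, 5.3]
opening: 0.0238
finger_force: 30.0
```

```bash
python3 go.py .3925 .3957 .1095 115.6
```

```text
t 3.48 pos [0.4335 0.3112 0.1119] open 0.0238 ff 30.0 F [ 0.5 -2.4  5.3] j7 1.31 
 turn10 [0.003 0.003 0.001] shift50 [0.01  1.878 0.049] mm [ 0.5 93.9  2.4]
```

{"fn": "send_rows", "kwargs": {
  "plan": [
    [[0,0,0],[0,0.34,0],10],
    [[0,0,0],[0,0.34,0],10],
    [[0,0,0],[0,0.34,0],10],
    [[0,0,0],[0,0.34,0],10],
    [[0,0,0],[0,0.34,0],10]
  ]
}}

```text
time_s: 4.1
position: [0.3966, 0.3881, 0.1119]
tcp_rot: [-0.222, 0.975, 0.0, 0.0]
force: [-0.1, -2.4, 5.0]
opening: 0.0237
finger_force: 30.0
```

{"fn": "send_rows", "kwargs": {
  "plan": [
    [[0,0,0],[0,0.12,0],10],
    [[0,0,0],[0,0.06,0],10],
    [[0,0,0],[0,0.04,0],10],
    [[0,0,0],[0,0.0,0],10]
  ]
}}

```text
time_s: 4.6
position: [0.3925, 0.3968, 0.1119]
tcp_rot: [-0.221, 0.975, 0.0, 0.0]
force: [-0.2, -2.1, 5.1]
opening: 0.0235
finger_force: 30.0
```

{"fn": "send_rows", "kwargs": {
  "plan": [
    [[0,0,0],[0,0.06,0],10],
    [[0,0,0],[0,0.04,0],10],
    [[0,0,0],[0,0.0,0],10]
  ]
}}

```text
time_s: 4.97
position: [0.3924, 0.3969, 0.1119]
tcp_rot: [-0.22, 0.975, -0.003, 0.0]
force: [3.6, -11.5, 9.8]
opening: 0.024
finger_force: 30.1
```

{"fn": "send_rows", "kwargs": {
  "plan": [
    [[0,0,0],[0,-0.06,0],10],
    [[0,0,0],[0,0,0],50],
    [[0,0,0],[0,0,0],50],
    [[0,0,0],[0,0,0],50],
    [[0,0,0],[0,0,0],50]
  ]
}}

```text
time_s: 5.6
position: [0.3914, 0.3984, 0.1113]
tcp_rot: [-0.222, 0.975, 0.0, -0.0]
force: [0.1, -0.4, -0.6]
opening: 0.0487
finger_force: 0.0
```

{"fn": "send_rows", "kwargs": {
  "plan": [
    [[0,0,0],[0,0,-0.8],50],
    [[0,0,0],[0,0,-0.8],50],
    [[0,0,0],[0,0,-0.8],50],
    [[0,0,0],[1,0,0],50],
    [[0,0,0],[1,0,0],50]
  ]
}}

```text
time_s: 6.22
position: [0.3005, 0.3548, 0.2319]
tcp_rot: [-0.221, 0.975, 0.0, 0.0]
force: [0.3, 0.0, 0.6]
opening: 0.0498
finger_force: 0.0
```

{"fn": "send_rows", "kwargs": {
  "plan": [
    [[0,0,0],[0,1,0],50],
    [[0,0,0],[0,1,0],50],
    [[0,0,0],[0,1,0],50],
    [[0,0,0],[0,0,0],50]
  ]
}}

```text
time_s: 6.72
position: [0.2334, 0.4937, 0.2313]
tcp_rot: [-0.225, 0.974, 0.001, -0.001]
force: [0.2, -0.4, 0.3]
opening: 0.0503
finger_force: 0.0
```

Run:
```python
from h import *
I,D=snap('top','top1'); P=cloud('top',D);H=P[...,2]; snap('side','side1')
hsv=cv2.cvtColor(I,cv2.COLOR_RGB2HSV)
a=cv2.resize(I[190:290,170:310],None,fx=5,fy=5,interpolation=cv2.INTER_CUBIC)
cv2.imwrite('pics/c3.png',a[...,::-1])
yaw=np.radians(25.6); ex=np.array([np.cos(yaw),np.sin(yaw)]); ey=np.array([-ex[1],ex[0]]); c=np.array([.4611,.2563])
L=P[...,:2]-c; lx=L@ex; ly=L@ey
m=(H>.125)&(H<.15)&(hsv[...,1]>90)&(abs(lx)<.06)&(ly>.08)&(ly<.25)
v,u=np.nonzero(m); Q=plane('top',np.c_[u,v],.137)[:,:2]-c; print('bar',len(Q),(Q@ex).mean(),(Q@ey).mean())
ins=(abs(lx)<.06)&(ly>-.085)&(ly<.07)&(H>.02)&(H<.098)
print('tall inside',ins.sum())
n,l,s,cc=cv2.connectedComponentsWithStats(ins.astype(np.uint8),connectivity=8)
for i in range(1,n):
    if s[i,4]>5:
        k=l==i; print(s[i,4],'lx',lx[k].min().round(4),lx[k].max().round(4),'ly',ly[k].min().round(4),ly[k].max().round(4),'H',np.percentile(H[k],[5,50,95]).round(3))
```

```text
bar 224 -0.0010782603954509185 0.15408077277317903
tall inside 484
480 lx -0.0216 0.0213 ly -0.0846 0.0695 H [0.029 0.055 0.091]
```

View pics/c3.png

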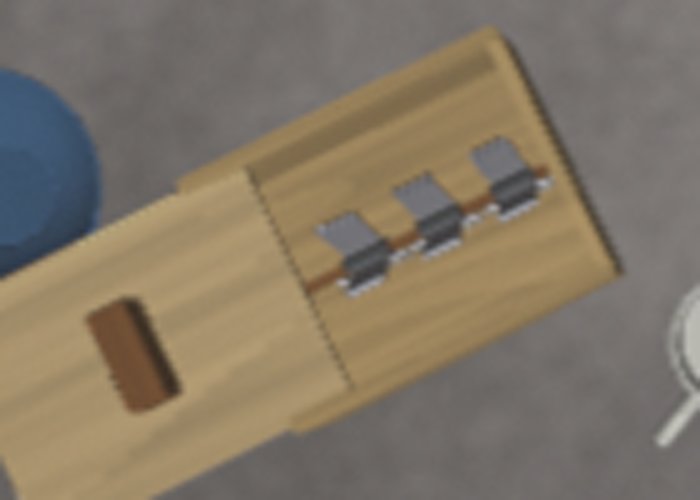

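```bash
cat > clips.py <<'E'
from h import *
yaw=np.radians(25.6); ex=np.array([np.cos(yaw),np.sin(yaw)]); ey=np.array([-ex[1],ex[0]]); c=np.array([.4611,.2563])
def clips(D):
    P=cloud('top',D);H=P[...,2]; L=P[...,:2]-c; lx=L@ex; ly=L@ey
    for lo,hi,h in((.078,.098,.088),(.06,.075,.068)):
        m=(abs(lx)<.06)&(ly>-.085)&(ly<.07)&(H>lo)&(H<hi)
        n,l,s,cc=cv2.connectedComponentsWithStats(m.astype(np.uint8),connectivity=8)
        for i in range(1,n):
            if s[i,4]>2:
                k=l==i; print(lo,s[i,4],'lx',lx[k].mean().round(4),'ly',ly[k].min().round(4),ly[k].max().round(4),ly[k].mean().round(4))
if __name__=='__main__':
    import sys; clips(np.load(sys.argv[1])['D'])
E
python3 clips.py pics/top1.npz
python3 - <<'E'
from go import *
# heading etc
go([.4611,.2563,.16],25.6)
E
```

```text
0.078 26 lx 0.0176 ly -0.0754 -0.0521 -0.0633
0.078 25 lx 0.0173 ly -0.0272 -0.0039 -0.016
0.078 17 lx -0.0192 ly -0.0751 -0.0523 -0.0635
0.078 21 lx 0.0176 ly 0.0212 0.0425 0.0327
0.078 18 lx -0.0189 ly -0.0272 -0.0048 -0.0155
0.078 19 lx -0.0189 ly 0.02 0.0434 0.0315
0.06 14 lx 0.0118 ly -0.0744 -0.0529 -0.0657
0.06 15 lx 0.0119 ly -0.0271 -0.0039 -0.0156
0.06 6 lx -0.0129 ly -0.0751 -0.0592 -0.0674
0.06 18 lx 0.0121 ly 0.0204 0.0426 0.0317
0.06 6 lx -0.0124 ly -0.021 -0.0047 -0.0131
0.06 8 lx -0.0127 ly 0.0205 0.0433 0.0317
t 6.83 pos [0.2366 0.4901 0.2311] open 0.0502 ff 0.0 F [ 0.7 -0.3 -1.1] j7 0.77 
 turn10 [-1.000e-03 -7.000e-03 -8.997e+00] shift50 [ 6.158 -2.029  1.422] mm [ 307.9 -101.5   71.1]
```

{"fn": "send_rows", "kwargs": {
  "plan": [
    [[0,0,0.9],[0,0,0],70],
    [[0,0,0.9],[0,0,0],70],
    [[0,0,0.9],[0,0,0],70],
    [[0,0,0.9],[0,0,0],70],
    [[0,0,0.9],[0,0,0],70]
  ]
}}

```text
time_s: 7.45
position: [0.2381, 0.4887, 0.2316]
tcp_rot: [0.173, 0.985, -0.0, 0.0]
force: [-0.7, 0.5, -0.0]
opening: 0.0702
finger_force: 0.0
```

{"fn": "send_rows", "kwargs": {
  "plan": [
    [[0,0,0.9],[0,0,0],70],
    [[0,0,0.9],[0,0,0],70],
    [[0,0,0.9],[0,0,0],70],
    [[0,0,0.9],[0,0,0],70],
    [[0,0,0.9],[0,0,0],70]
  ]
}}

```text
time_s: 8.07
position: [0.2381, 0.4887, 0.2316]
tcp_rot: [0.536, 0.844, -0.0, 0.0]
force: [0.3, -0.7, -0.3]
opening: 0.0698
finger_force: 0.0
```

{"fn": "send_rows", "kwargs": {
  "plan": [
    [[0,0,0],[-0.93,0.25,0],70],
    [[0,0,0],[-0.93,0.25,0],70],
    [[0,0,0],[-0.93,0.25,0],70],
    [[0,0,0],[-0.93,0.25,0],70]
  ]
}}

```text
time_s: 8.57
position: [0.3637, 0.3411, 0.2317]
tcp_rot: [0.534, 0.845, 0.0, 0.0]
force: [0.6, 1.4, 0.8]
opening: 0.07
finger_force: 0.0
```

{"fn": "send_rows", "kwargs": {
  "plan": [
    [[0,0,0],[-0.93,0.25,0],70],
    [[0,0,0],[-0.93,0.25,0],70],
    [[0,0,0],[-0.93,0.25,0],70],
    [[0,0,0],[-0.93,0.25,0],70],
    [[0,0,0],[0,0,0],70]
  ]
}}

```text
time_s: 9.2
position: [0.4898, 0.192, 0.2318]
tcp_rot: [0.538, 0.843, -0.0, 0.001]
force: [-0.7, 0.7, -0.9]
opening: 0.0695
finger_force: 0.0
```

```bash
python3 go.py .4877 .1985 .0593 25.6
```

```text
t 9.2 pos [0.4898 0.192  0.2318] open 0.0695 ff 0.0 F [-0.7  0.7 -0.9] j7 0.06 
 turn10 [ 0.003  0.011 -0.063] shift50 [0.135 0.017 3.45 ] mm [  6.7   0.9 172.5]
```

{"fn": "send_rows", "kwargs": {
  "plan": [
    [[0,0,-0.05],[0.13,0.02,0.8],70],
    [[0,0,0],[0,0,0.8],70],
    [[0,0,0],[0,0,0.6],70],
    [[0,0,0],[0,0,0],70]
  ]
}}

```text
time_s: 9.7
position: [0.4835, 0.2032, 0.1197]
tcp_rot: [0.53, 0.848, -0.002, -0.001]
force: [0.1, 0.1, 0.2]
opening: 0.0697
finger_force: 0.0
```

```bash
python3 go.py .4877 .1985 .0593 25.6
```

```text
t 9.7 pos [0.4835 0.2032 0.1197] open 0.0697 ff 0.0 F [0.1 0.1 0.2] j7 0.11 
 turn10 [-0.031  0.     0.045] shift50 [-0.121  0.036  1.209] mm [-6.   1.8 60.4]
```

{"fn": "send_rows", "kwargs": {
  "plan": [
    [[0,0,0],[0,0,0],70],
    [[0,0,0],[0,0,0],70]
  ]
}}

```text
time_s: 9.95
position: [0.4866, 0.2046, 0.1231]
tcp_rot: [0.529, 0.848, 0.001, 0.001]
force: [0.1, -0.8, 0.5]
opening: 0.0699
finger_force: 0.0
```

```bash
python3 go.py .4877 .1985 .0593 25.6;python3 go.py .4877 .1985 .0593 25.6
```

```text
t 9.95 pos [0.4866 0.2046 0.1231] open 0.0699 ff 0.0 F [ 0.1 -0.8  0.5] j7 0.11 
 turn10 [ 0.017 -0.002  0.047] shift50 [-0.12  -0.033  1.276] mm [-6.  -1.7 63.8]
t 9.95 pos [0.4866 0.2046 0.1231] open 0.0699 ff 0.0 F [ 0.1 -0.8  0.5] j7 0.11 
 turn10 [ 0.017 -0.002  0.047] shift50 [-0.12  -0.033  1.276] mm [-6.  -1.7 63.8]
```

{"fn": "send_rows", "kwargs": {
  "plan": [
    [[0,0,0.05],[-0.12,-0.03,0.2],70],
    [[0,0,0],[0,0,0.3],70],
    [[0,0,0],[0,0,0.2],70],
    [[0,0,0],[0,0,0],70],
    [[0,0,0],[0,0,0],70]
  ]
}}

```text
time_s: 10.58
position: [0.4871, 0.1983, 0.0865]
tcp_rot: [0.533, 0.846, 0.0, -0.0]
force: [-1.0, 0.1, 0.2]
opening: 0.07
finger_force: 0.0
```

```bash
python3 go.py .4877 .1985 .0593 25.6
```

```text
t 10.57 pos [0.4871 0.1983 0.0865] open 0.07 ff 0.0 F [-1.   0.1  0.2] j7 0.14 
 turn10 [ 0.    -0.    -0.002] shift50 [-0.001  0.012  0.544] mm [-0.1  0.6 27.2]
```

Aligned. Go down, squeeze, wait.

{"fn": "send_rows", "kwargs": {
  "plan": [
    [[0,0,0],[0,0.01,0.25],70],
    [[0,0,0],[0,0,0.24],70],
    [[0,0,0],[0,0,0.05],70],
    [[0,0,0],[0,0,0],40],
    [[0,0,0],[0,0,0],10]
  ]
}}

```text
time_s: 11.2
position: [0.4877, 0.1985, 0.0597]
tcp_rot: [0.533, 0.846, 0.0, 0.0]
force: [-0.2, -0.2, -0.1]
opening: 0.0573
finger_force: 0.0
```

{"fn": "send_rows", "kwargs": {
  "plan": [
    [[0,0,0],[0,0,0],10],
    [[0,0,0],[0,0,0],10],
    [[0,0,0],[0,0,0],10],
    [[0,0,0],[0,0,0],10],
    [[0,0,0],[0,0,0],10]
  ]
}}

```text
time_s: 11.82
position: [0.489, 0.1991, 0.0606]
tcp_rot: [0.533, 0.846, 0.002, 0.001]
force: [1.7, 0.9, 4.9]
opening: 0.018
finger_force: 30.0
```

```bash
python3 go.py .4877 .1985 .0593 25.6
```

```text
t 11.82 pos [0.489  0.1991 0.0606] open 0.018 ff 30.0 F [1.7 0.9 4.9] j7 0.16 
 turn10 [ 0.022 -0.    -0.002] shift50 [ 0.    -0.029  0.025] mm [ 0.  -1.5  1.3]
```

{"fn": "send_rows", "kwargs": {
  "plan": [
    [[0,0,0],[0,0,-0.3],10],
    [[0,0,0],[0,0,-0.6],10],
    [[0,0,0],[0,0,-0.7],10],
    [[0,0,0],[0,0,-0.7],10],
    [[0,0,0],[0,0,-0.5],10]
  ]
}}

```text
time_s: 12.45
position: [0.487, 0.1981, 0.2014]
tcp_rot: [0.533, 0.846, 0.0, -0.0]
force: [0.1, -0.4, -0.3]
opening: 0.0177
finger_force: 30.0
```

{"fn": "send_rows", "kwargs": {
  "plan": [
    [[0,0,0.86],[0,0,0],10],
    [[0,0,0.86],[0,0,0],10],
    [[0,0,0.86],[0,0,0],10],
    [[0,0,0.86],[0,0,0],10],
    [[0,0,0.86],[0,0,0],10]
  ]
}}

```text
time_s: 13.08
position: [0.4864, 0.1979, 0.1996]
tcp_rot: [0.808, 0.59, -0.001, -0.0]
force: [0.0, 0.3, -0.3]
opening: 0.0176
finger_force: 30.0
```

```bash
python3 go.py .4862 -.0028 .19 -17.4
python3 - <<'E'
from h import *
from bm import measure
I,D=snap('top','top2'); measure(I,D)
I,D=snap('side','side2'); s=state()['position']; u,v=proj('side',[s])[0].astype(int); print(u,v)
cv2.imwrite('pics/c4.png',cv2.resize(I[max(0,v-60):v+80,u-70:u+70],None,fx=4,fy=4,interpolation=cv2.INTER_CUBIC)[...,::-1])
E
```

```text
t 13.07 pos [0.4864 0.1979 0.1996] open 0.0176 ff 30.0 F [ 0.   0.3 -0.3] j7 -0.63 
 turn10 [-0.009  0.006 -0.031] shift50 [-3.831  1.196  0.193] mm [-191.6   59.8    9.6]
tab [ 0.6142 -0.0427] yaw -16.97 front dist -0.1331 n 81 res 0.0021 sidemid 0.0016364693837134965 front [ 0.4851 -0.0033] meas [ 0.4868 -0.0038] tabrect (32.82163619995117, 9.906929969787598) 70.29898071289062
tab [ 0.5453 -0.1908] yaw -6.35 front dist -0.1332 n 72 res 0.0024 sidemid 0.0012724353418719601 front [ 0.4112 -0.1759] meas [ 0.413  -0.1761] tabrect (33.67945861816406, 8.438801765441895) 88.95777130126953
tab [ 0.4667 -0.3371] yaw -16.64 front dist -0.1331 n 78 res 0.0027 sidemid 0.0009563408667704922 front [ 0.3373 -0.2984] meas [ 0.3392 -0.299 ] tabrect (37.5391960144043, 8.478667259216309) 72.87783813476562
342 197
```

View pics/c4.png

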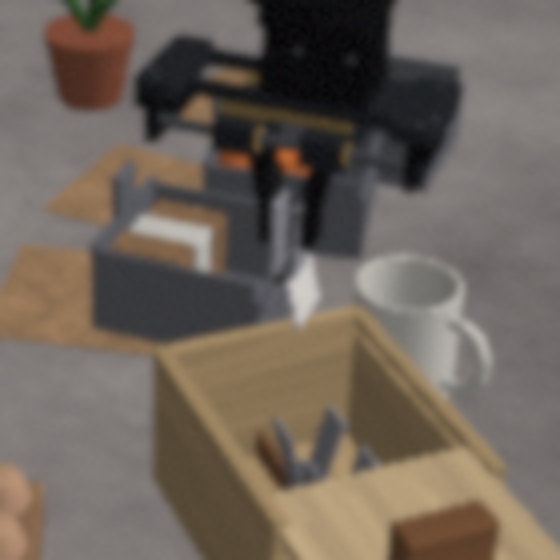

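{"fn": "send_rows", "kwargs": {
  "plan": [
    [[0,0,0],[-0.77,0.24,0],10],
    [[0,0,0],[-0.77,0.24,0],10],
    [[0,0,0],[-0.77,0.24,0],10],
    [[0,0,0],[-0.77,0.24,0],10],
    [[0,0,0],[-0.77,0.24,0],10]
  ]
}}

```text
time_s: 13.8
position: [0.4863, -0.0046, 0.1997]
tcp_rot: [0.805, 0.593, -0.0, -0.0]
force: [-0.2, 0.2, -0.3]
opening: 0.0182
finger_force: 30.0
```

{"fn": "send_rows", "kwargs": {
  "plan": [
    [[0,0,0],[0,0,0.3],10],
    [[0,0,0],[0,0,0.3],10],
    [[0,0,0],[0,0,0],10],
    [[0,0,0],[0,0,0],10]
  ]
}}

```text
time_s: 14.3
position: [0.4871, -0.0023, 0.1694]
tcp_rot: [0.805, 0.593, -0.0, -0.0]
force: [0.8, 0.6, -0.5]
opening: 0.0182
finger_force: 30.0
```

```bash
python3 go.py .486 -.0035 .088 -17.2
```

```text
t 14.3 pos [ 0.4871 -0.0023  0.1694] open 0.0182 ff 30.0 F [ 0.8  0.6 -0.5] j7 -0.21 
 turn10 [-0.002  0.001 -0.01 ] shift50 [-0.029 -0.014  1.628] mm [-1.5 -0.7 81.4]
```

{"fn": "send_rows", "kwargs": {
  "plan": [
    [[0,0,0],[-0.03,-0.01,0.4],10],
    [[0,0,0],[0,0,0.4],10],
    [[0,0,0],[0,0,0.3],10],
    [[0,0,0],[0,0,0.0],10],
    [[0,0,0],[0,0,0],10]
  ]
}}

```text
time_s: 14.92
position: [0.4867, -0.0044, 0.1151]
tcp_rot: [0.806, 0.592, 0.0, 0.0]
force: [-0.8, 0.6, -0.8]
opening: 0.0178
finger_force: 30.0
```

{"fn": "send_rows", "kwargs": {
  "plan": [
    [[0,0,0],[0,0,0.2],10],
    [[0,0,0],[0,0,0.2],10],
    [[0,0,0],[0,0,0.12],10],
    [[0,0,0],[0,0,0.0],10],
    [[0,0,0],[0,0,0],10]
  ]
}}

```text
time_s: 15.55
position: [0.4862, -0.0046, 0.0886]
tcp_rot: [0.806, 0.592, 0.0, -0.0]
force: [-1.1, -0.2, -0.8]
opening: 0.0177
finger_force: 30.0
```

```bash
python3 go.py .486 -.0035 .088 -17.2
```

```text
t 15.55 pos [ 0.4862 -0.0046  0.0886] open 0.0177 ff 30.0 F [-1.1 -0.2 -0.8] j7 -0.11 
 turn10 [ 0.    -0.    -0.023] shift50 [ 0.019 -0.01   0.011] mm [ 1.  -0.5  0.6]
```

No contact force, in position. Release gently and rise.

{"fn": "send_rows", "kwargs": {
  "plan": [
    [[0,0,0],[0.02,0,0],30],
    [[0,0,0],[0,0,0],40],
    [[0,0,0],[0,0,0],50],
    [[0,0,0],[0,0,0],60],
    [[0,0,0],[0,0,0],64]
  ]
}}

```text
time_s: 16.18
position: [0.4864, -0.0035, 0.0886]
tcp_rot: [0.806, 0.592, 0.0, -0.0]
force: [-0.4, 0.2, -0.3]
opening: 0.0592
finger_force: 0.0
```

{"fn": "send_rows", "kwargs": {
  "plan": [
    [[0,0,0],[0,0,0],64],
    [[0,0,0],[0,0,-0.3],64],
    [[0,0,0],[0,0,-0.6],64],
    [[0,0,0],[0,0,-0.7],64],
    [[0,0,0],[0,0,-0.7],64]
  ]
}}

```text
time_s: 16.8
position: [0.4864, -0.0038, 0.2056]
tcp_rot: [0.806, 0.592, 0.0, 0.0]
force: [1.3, 0.2, -0.6]
opening: 0.0638
finger_force: 0.0
```

{"fn": "send_rows", "kwargs": {
  "plan": [
    [[0,0,-0.86],[0,0,0],64],
    [[0,0,-0.86],[0,0,0],64],
    [[0,0,-0.86],[0,0,0],64],
    [[0,0,-0.86],[0,0,0],64],
    [[0,0,-0.86],[0,0,0],64]
  ]
}}

```text
time_s: 17.42
position: [0.4865, -0.0038, 0.2046]
tcp_rot: [0.531, 0.847, 0.0, 0.0]
force: [-0.6, -0.8, -0.4]
opening: 0.0641
finger_force: 0.0
```

```bash
python3 go.py .4670 .2417 .19 25.6
```

```text
t 17.43 pos [ 0.4865 -0.0038  0.2046] open 0.0641 ff 0.0 F [-0.6 -0.8 -0.4] j7 0.48 
 turn10 [0.006 0.002 0.024] shift50 [4.596 1.769 0.291] mm [229.8  88.5  14.6]
```

{"fn": "send_rows", "kwargs": {
  "plan": [
    [[0,0,0],[0.77,0.3,0],70],
    [[0,0,0],[0.77,0.3,0],70],
    [[0,0,0],[0.77,0.3,0],70],
    [[0,0,0],[0.77,0.3,0],70],
    [[0,0,0],[0.76,0.29,0],70]
  ]
}}

```text
time_s: 18.05
position: [0.4708, 0.203, 0.2047]
tcp_rot: [0.533, 0.846, 0.001, 0.0]
force: [0.3, 0.3, 0.4]
opening: 0.07
finger_force: 0.0
```

{"fn": "send_rows", "kwargs": {
  "plan": [
    [[0,0,0.02],[0.76,0.29,0],70],
    [[0,0,0],[0,0,0.6],70],
    [[0,0,0],[0,0,0.5],70],
    [[0,0,0],[0,0,0],70],
    [[0,0,0],[0,0,0],70]
  ]
}}

```text
time_s: 18.68
position: [0.4682, 0.2425, 0.1499]
tcp_rot: [0.535, 0.845, 0.001, 0.0]
force: [0.6, 0.1, 1.0]
opening: 0.0699
finger_force: 0.0
```

```bash
python3 go.py .4670 .2417 .0593 25.6
python3 - <<'E'
from h import *
from bm import measure
I,D=snap('top','top3'); measure(I,D)
a=cv2.resize(I[140:290,315:505],None,fx=4,fy=4,interpolation=cv2.INTER_CUBIC)
J,_=snap('side','side3'); b=cv2.resize(J[140:230,255:405],None,fx=5,fy=5,interpolation=cv2.INTER_CUBIC)
cv2.imwrite('pics/c5.png',b[...,::-1])
E
```

```text
t 18.68 pos [0.4682 0.2425 0.1499] open 0.0699 ff 0.0 F [0.6 0.1 1. ] j7 0.01 
 turn10 [ 0.012 -0.001 -0.025] shift50 [-0.004 -0.029  1.812] mm [-0.2 -1.4 90.6]
tab [ 0.6143 -0.0426] yaw -17.2 front dist -0.1339 n 63 res 0.0027 sidemid -0.00021479165091573688 front [ 0.4854 -0.0027] meas [ 0.4864 -0.0031] tabrect (32.82147216796875, 9.008123397827148) 70.30940246582031
tab [ 0.5452 -0.1907] yaw -6.36 front dist -0.1331 n 75 res 0.0024 sidemid 0.0011515170582856796 front [ 0.4111 -0.1758] meas [ 0.413 -0.176] tabrect (33.67945861816406, 8.438801765441895) 88.95777130126953
tab [ 0.5035 -0.0088] no front
tab [0.4706 0.0019] no front
tab [ 0.4667 -0.337 ] yaw -17.13 front dist -0.1333 n 77 res 0.0022 sidemid 0.0008073048810671064 front [ 0.3377 -0.2972] meas [ 0.3394 -0.2977] tabrect (37.5391960144043, 8.094708442687988) 72.87783813476562
```

View pics/c5.png

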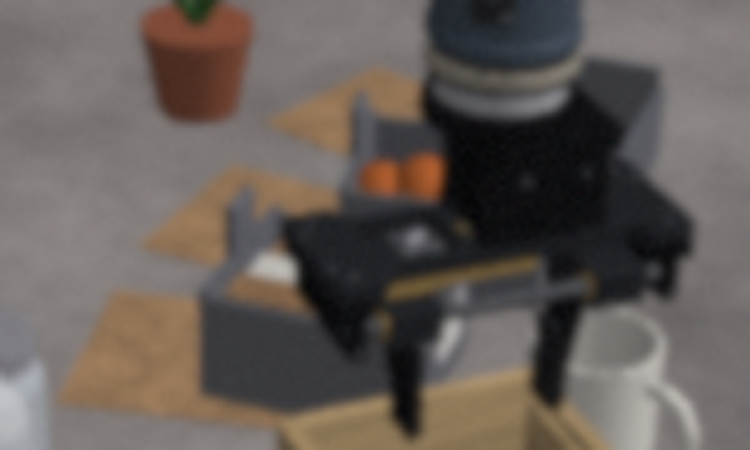

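{"fn": "send_rows", "kwargs": {
  "plan": [
    [[0,0,0],[0,-0.03,0.5],70],
    [[0,0,0],[0,0,0.5],70],
    [[0,0,0],[0,0,0.3],70],
    [[0,0,0],[0,0,0],70],
    [[0,0,0],[0,0,0],70]
  ]
}}

```text
time_s: 19.4
position: [0.4668, 0.242, 0.0844]
tcp_rot: [0.535, 0.845, 0.001, 0.0]
force: [0.2, -0.3, 0.8]
opening: 0.0701
finger_force: 0.0
```

```bash
python3 go.py .4670 .2417 .0593 25.6
```

```text
t 19.4 pos [0.4668 0.242  0.0844] open 0.0701 ff 0.0 F [ 0.2 -0.3  0.8] j7 0.04 
 turn10 [ 0.01  -0.001 -0.023] shift50 [-0.008  0.001  0.503] mm [-0.4  0.  25.1]
```

{"fn": "send_rows", "kwargs": {
  "plan": [
    [[0,0,-0.02],[0,0,0.25],70],
    [[0,0,0],[0,0,0.2],70],
    [[0,0,0],[0,0,0.04],70],
    [[0,0,0],[0,0,0],40],
    [[0,0,0],[0,0,0],10]
  ]
}}

```text
time_s: 20.02
position: [0.4662, 0.2418, 0.0592]
tcp_rot: [0.533, 0.846, 0.0, 0.0]
force: [-1.3, 0.6, -0.1]
opening: 0.057
finger_force: 0.0
```

{"fn": "send_rows", "kwargs": {
  "plan": [
    [[0,0,0],[0,0,0],10],
    [[0,0,0],[0,0,0],10],
    [[0,0,0],[0,0,0],10],
    [[0,0,0],[0,0,0],10],
    [[0,0,0],[0,0,0],10]
  ]
}}

```text
time_s: 20.65
position: [0.4672, 0.2423, 0.0599]
tcp_rot: [0.533, 0.846, 0.001, 0.001]
force: [0.2, 0.7, 5.1]
opening: 0.0182
finger_force: 30.0
```

```bash
python3 go.py .4670 .2417 .0593 25.6
```

```text
t 20.65 pos [0.4672 0.2423 0.0599] open 0.0182 ff 30.0 F [0.2 0.7 5.1] j7 0.06 
 turn10 [ 0.017 -0.002 -0.002] shift50 [-0.009 -0.009  0.011] mm [-0.5 -0.5  0.6]
```

{"fn": "send_rows", "kwargs": {
  "plan": [
    [[0,0,0],[0,0,-0.3],10],
    [[0,0,0],[0,0,-0.6],10],
    [[0,0,0],[0,0,-0.7],10],
    [[0,0,0],[0,0,-0.7],10],
    [[0,0,0],[0,0,-0.5],10]
  ]
}}

```text
time_s: 21.28
position: [0.4657, 0.2414, 0.2009]
tcp_rot: [0.533, 0.846, 0.0, -0.0]
force: [-0.2, -0.5, -0.0]
opening: 0.0181
finger_force: 30.0
```

{"fn": "send_rows", "kwargs": {
  "plan": [
    [[0,0,0.8],[0,0,0],10],
    [[0,0,0.8],[0,0,0],10],
    [[0,0,0.8],[0,0,0],10],
    [[0,0,0.8],[0,0,0],10],
    [[0,0,0],[0,0,0],10]
  ]
}}

```text
time_s: 21.9
position: [0.4654, 0.2414, 0.1992]
tcp_rot: [0.745, 0.667, -0.001, -0.0]
force: [-0.6, 0.2, -0.7]
opening: 0.018
finger_force: 30.0
```

```bash
python3 go.py .412 -.176 .2 -6.3
```

```text
t 21.9 pos [0.4654 0.2414 0.1992] open 0.018 ff 30.0 F [-0.6  0.2 -0.7] j7 -0.54 
 turn10 [-0.005  0.003 -0.003] shift50 [-8.414 -0.145 -0.017] mm [-420.7   -7.2   -0.8]
```

{"fn": "send_rows", "kwargs": {
  "plan": [
    [[0,0,0],[-0.84,0.12,0],10],
    [[0,0,0],[-0.84,0.12,0],10],
    [[0,0,0],[-0.84,0.12,0],10],
    [[0,0,0],[-0.84,0.12,0],10],
    [[0,0,0],[-0.84,0.12,0],10]
  ]
}}

```text
time_s: 22.52
position: [0.4718, 0.0282, 0.1993]
tcp_rot: [0.745, 0.667, -0.0, -0.0]
force: [0.6, 0.5, -0.2]
opening: 0.0178
finger_force: 30.0
```

{"fn": "send_rows", "kwargs": {
  "plan": [
    [[0,0,0],[-0.84,-0.15,0],10],
    [[0,0,0],[-0.84,-0.15,0],10],
    [[0,0,0],[-0.84,-0.15,0],10],
    [[0,0,0],[-0.84,-0.15,0],10],
    [[0,0,0],[-0.84,-0.15,0],10]
  ]
}}

```text
time_s: 23.15
position: [0.4107, -0.1759, 0.1992]
tcp_rot: [0.745, 0.667, 0.0, -0.0]
force: [0.3, 0.5, -0.3]
opening: 0.0179
finger_force: 30.0
```

{"fn": "send_rows", "kwargs": {
  "plan": [
    [[0,0,0],[0,0,0.3],10],
    [[0,0,0],[0,0,0.3],10],
    [[0,0,0],[0,0,0],10],
    [[0,0,0],[0,0,0],10]
  ]
}}

```text
time_s: 23.65
position: [0.4119, -0.1741, 0.1689]
tcp_rot: [0.745, 0.667, -0.0, -0.0]
force: [-0.5, -0.1, -0.6]
opening: 0.0178
finger_force: 30.0
```

```bash
python3 go.py .412 -.176 .088 -6.3; python3 -c "
from h import *
from bm import measure
measure(*snap('top','top4'))"
```

```text
t 23.65 pos [ 0.4119 -0.1741  0.1689] open 0.0178 ff 30.0 F [-0.5 -0.1 -0.6] j7 0.37 
 turn10 [-0.003 -0.    -0.   ] shift50 [-0.038  0.005  1.618] mm [-1.9  0.3 80.9]
tab [ 0.614  -0.0428] yaw -17.29 front dist -0.1336 n 61 res 0.0026 sidemid -0.00023907202741058758 front [ 0.4851 -0.0027] meas [ 0.4864 -0.0031] tabrect (32.82147216796875, 9.008123397827148) 70.30931854248047
tab [ 0.5452 -0.1903] yaw -8.31 front dist -0.1335 n 38 res 0.0015 sidemid -0.0016098642836945842 front [ 0.4116 -0.1708] meas [ 0.4131 -0.171 ] tabrect (33.61112594604492, 8.438801765441895) 88.95777130126953
tab [ 0.5034 -0.0083] no front
tab [ 0.4663 -0.3381] no front
tab [0.4702 0.0017] no front
```

{"fn": "send_rows", "kwargs": {
  "plan": [
    [[0,0,0],[-0.03,0,0.4],10],
    [[0,0,0],[0,0,0.4],10],
    [[0,0,0],[0,0,0.3],10],
    [[0,0,0],[0,0,0.0],10],
    [[0,0,0],[0,0,0],10]
  ]
}}

```text
time_s: 24.32
position: [0.4119, -0.1765, 0.1145]
tcp_rot: [0.746, 0.666, 0.0, 0.0]
force: [-0.6, -0.6, -0.4]
opening: 0.0177
finger_force: 30.0
```

{"fn": "send_rows", "kwargs": {
  "plan": [
    [[0,0,0],[0,0,0.2],10],
    [[0,0,0],[0,0,0.2],10],
    [[0,0,0],[0,0,0.12],10],
    [[0,0,0],[0,0,0.0],10],
    [[0,0,0],[0,0,0],10]
  ]
}}

```text
time_s: 24.95
position: [0.4114, -0.1764, 0.088]
tcp_rot: [0.746, 0.666, -0.0, -0.0]
force: [-0.5, -1.2, -1.6]
opening: 0.0179
finger_force: 30.0
```

```bash
python3 go.py .412 -.176 .088 -6.3
```

```text
t 24.95 pos [ 0.4114 -0.1764  0.088 ] open 0.0179 ff 30.0 F [-0.5 -1.2 -1.6] j7 0.52 
 turn10 [-0.002 -0.    -0.013] shift50 [ 0.01   0.012 -0.   ] mm [ 0.5  0.6 -0. ]
```

{"fn": "send_rows", "kwargs": {
  "plan": [
    [[0,0,0],[0,0.01,0],30],
    [[0,0,0],[0,0,0],40],
    [[0,0,0],[0,0,0],50],
    [[0,0,0],[0,0,0],60],
    [[0,0,0],[0,0,0],64]
  ]
}}

```text
time_s: 25.58
position: [0.4118, -0.1764, 0.088]
tcp_rot: [0.746, 0.666, -0.0, -0.0]
force: [0.1, 0.6, 0.3]
opening: 0.0589
finger_force: 0.0
```

{"fn": "send_rows", "kwargs": {
  "plan": [
    [[0,0,0],[0,0,0],64],
    [[0,0,0],[0,0,-0.3],64],
    [[0,0,0],[0,0,-0.6],64],
    [[0,0,0],[0,0,-0.7],64],
    [[0,0,0],[0,0,-0.7],64]
  ]
}}

```text
time_s: 26.2
position: [0.4118, -0.1767, 0.2049]
tcp_rot: [0.746, 0.666, 0.0, 0.0]
force: [0.4, -0.1, 0.4]
opening: 0.0642
finger_force: 0.0
```

{"fn": "send_rows", "kwargs": {
  "plan": [
    [[0,0,0],[0.84,0.15,0],70],
    [[0,0,0],[0.84,0.15,0],70],
    [[0,0,0],[0.84,0.15,0],70],
    [[0,0,0],[0.84,0.15,0],70],
    [[0,0,0],[0.84,0.15,0],70]
  ]
}}

```text
time_s: 26.82
position: [0.4731, 0.0292, 0.2041]
tcp_rot: [0.746, 0.666, 0.001, 0.0]
force: [0.4, 0.7, 0.3]
opening: 0.0699
finger_force: 0.0
```

{"fn": "send_rows", "kwargs": {
  "plan": [
    [[0,0,0],[0.84,-0.12,0],70],
    [[0,0,0],[0.84,-0.12,0],70],
    [[0,0,0],[0.84,-0.12,0],70],
    [[0,0,0],[0.84,-0.12,0],70],
    [[0,0,0],[0.84,-0.12,0],70]
  ]
}}

```text
time_s: 27.45
position: [0.4664, 0.2413, 0.2042]
tcp_rot: [0.746, 0.666, 0.001, 0.0]
force: [0.3, -0.5, 0.4]
opening: 0.0702
finger_force: 0.0
```

{"fn": "send_rows", "kwargs": {
  "plan": [
    [[0,0,-0.8],[0,0,0],70],
    [[0,0,-0.8],[0,0,0],70],
    [[0,0,-0.8],[0,0,0],70],
    [[0,0,-0.8],[0,0,0],70],
    [[0,0,0],[0,0,0],70]
  ]
}}

```text
time_s: 28.08
position: [0.4666, 0.2399, 0.2039]
tcp_rot: [0.534, 0.846, 0.0, 0.0]
force: [0.2, 0.4, -0.2]
opening: 0.0701
finger_force: 0.0
```

```bash
python3 go.py .4465 .2846 .2 25.6; python3 -c "
from h import *
from bm import measure
measure(*snap('top','top5'))"
```

```text
t 28.07 pos [0.4666 0.2399 0.2039] open 0.0701 ff 0.0 F [ 0.2  0.4 -0.2] j7 -0.01 
 turn10 [ 0.006  0.    -0.014] shift50 [0.979 0.024 0.079] mm [48.9  1.2  3.9]
tab [ 0.6142 -0.0431] yaw -17.47 front dist -0.1336 n 62 res 0.0025 sidemid 3.070315107137414e-05 front [ 0.4854 -0.0026] meas [ 0.4868 -0.003 ] tabrect (32.82163619995117, 9.006522178649902) 70.29898071289062
tab [ 0.5452 -0.1903] yaw -5.91 front dist -0.1336 n 63 res 0.0033 sidemid 0.0013825498662066622 front [ 0.4109 -0.1764] meas [ 0.4124 -0.1766] tabrect (33.611122131347656, 8.438788414001465) 88.95758819580078
tab [ 0.5037 -0.0082] no front
tab [ 0.4666 -0.3372] yaw -18.27 front dist -0.1334 n 72 res 0.0015 sidemid -0.001181217772251688 front [ 0.3384 -0.2948] meas [ 0.3399 -0.2953] tabrect (37.53658676147461, 8.884917259216309) 70.3549575805664
tab [0.4705 0.0023] no front
tab [ 0.43   -0.1765] no front
tab [ 0.3957 -0.1727] no front
```

{"fn": "send_rows", "kwargs": {
  "plan": [
    [[0,0,0],[0.5,0.01,0.3],70],
    [[0,0,0],[0.46,0.01,0.6],70],
    [[0,0,0],[0,0,0.7],70],
    [[0,0,0],[0,0,0],70],
    [[0,0,0],[0,0,0],70]
  ]
}}

```text
time_s: 28.75
position: [0.4475, 0.2839, 0.1243]
tcp_rot: [0.534, 0.846, 0.001, 0.0]
force: [-0.3, 0.1, -0.6]
opening: 0.0699
finger_force: 0.0
```

```bash
python3 go.py .4465 .2846 .0593 25.6; python3 -c "
from clips import *
clips(snap('top','top6')[1])"
```

```text
t 28.75 pos [0.4475 0.2839 0.1243] open 0.0699 ff 0.0 F [-0.3  0.1 -0.6] j7 -0.07 
 turn10 [ 0.01  -0.    -0.012] shift50 [ 0.021 -0.013  1.299] mm [ 1.  -0.6 65. ]
```

{"fn": "send_rows", "kwargs": {
  "plan": [
    [[0,0,0],[0.01,-0.01,0.4],70],
    [[0,0,0],[0,0,0.4],70],
    [[0,0,0],[0,0,0],70],
    [[0,0,0],[0,0,0],70]
  ]
}}

```text
time_s: 29.3
position: [0.4469, 0.2845, 0.0845]
tcp_rot: [0.533, 0.846, 0.001, 0.0]
force: [0.5, 0.4, 1.1]
opening: 0.0702
finger_force: 0.0
```

```bash
python3 go.py .4465 .2846 .0593 25.6
```

```text
t 29.3 pos [0.4469 0.2845 0.0845] open 0.0702 ff 0.0 F [0.5 0.4 1.1] j7 -0.04 
 turn10 [ 0.014 -0.004 -0.006] shift50 [ 0.005 -0.007  0.503] mm [ 0.2 -0.3 25.2]
```

Descend, squeeze, lift, then turn towards bin1.

{"fn": "send_rows", "kwargs": {
  "plan": [
    [[0,0,0],[0,0,0.25],70],
    [[0,0,0],[0,0,0.2],70],
    [[0,0,0],[0,0,0.05],70],
    [[0,0,0],[0,0,0],40],
    [[0,0,0],[0,0,0],10]
  ]
}}

```text
time_s: 29.92
position: [0.4461, 0.2842, 0.0582]
tcp_rot: [0.533, 0.846, 0.0, 0.0]
force: [1.1, -0.2, 0.7]
opening: 0.0572
finger_force: 0.0
```

{"fn": "send_rows", "kwargs": {
  "plan": [
    [[0,0,0],[0,0,0],10],
    [[0,0,0],[0,0,0],10],
    [[0,0,0],[0,0,0],10],
    [[0,0,0],[0,0,0],10],
    [[0,0,0],[0,0,0],10]
  ]
}}

```text
time_s: 30.55
position: [0.4479, 0.2853, 0.0595]
tcp_rot: [0.533, 0.846, 0.002, 0.001]
force: [2.0, 0.3, 6.2]
opening: 0.0179
finger_force: 30.0
```

{"fn": "send_rows", "kwargs": {
  "plan": [
    [[0,0,0],[0,0,-0.3],10],
    [[0,0,0],[0,0,-0.6],10],
    [[0,0,0],[0,0,-0.7],10],
    [[0,0,0],[0,0,-0.7],10],
    [[0,0,0],[0,0,-0.5],10]
  ]
}}

```text
time_s: 31.18
position: [0.4455, 0.2838, 0.1999]
tcp_rot: [0.533, 0.846, 0.0, -0.0]
force: [0.2, -0.5, 1.0]
opening: 0.018
finger_force: 30.0
```

{"fn": "send_rows", "kwargs": {
  "plan": [
    [[0,0,0.85],[0,0,0],10],
    [[0,0,0.85],[0,0,0],10],
    [[0,0,0.85],[0,0,0],10],
    [[0,0,0.85],[0,0,0],10],
    [[0,0,0.85],[0,0,0],10]
  ]
}}

```text
time_s: 31.8
position: [0.445, 0.2836, 0.1982]
tcp_rot: [0.805, 0.593, -0.001, -0.0]
force: [-1.4, 0.8, -0.3]
opening: 0.0181
finger_force: 30.0
```

```bash
python3 go.py .44 -.1 .2 -17.3;python3 go.py .339 -.297 .2 -17.3
```

```text
t 31.8 pos [0.445  0.2836 0.1982] open 0.0181 ff 30.0 F [-1.4  0.8 -0.3] j7 -0.81 
 turn10 [-0.007  0.006  0.01 ] shift50 [-7.354  2.186 -0.036] mm [-367.7  109.3   -1.8]
t 31.8 pos [0.445  0.2836 0.1982] open 0.0181 ff 30.0 F [-1.4  0.8 -0.3] j7 -0.81 
 turn10 [-0.007  0.006  0.01 ] shift50 [-11.716   1.429  -0.036] mm [-585.8   71.4   -1.8]
```

{"fn": "send_rows", "kwargs": {
  "plan": [
    [[0,0,0],[-0.92,0.3,0],10],
    [[0,0,0],[-0.92,0.3,0],10],
    [[0,0,0],[-0.92,0.3,0],10],
    [[0,0,0],[-0.92,0.3,0],10]
  ]
}}

```text
time_s: 32.3
position: [0.4487, 0.0889, 0.1983]
tcp_rot: [0.803, 0.595, -0.0, -0.001]
force: [0.8, -0.2, -0.5]
opening: 0.0181
finger_force: 30.0
```

{"fn": "send_rows", "kwargs": {
  "plan": [
    [[0,0,0],[-0.92,0.25,0],10],
    [[0,0,0],[-0.92,0.25,0],10],
    [[0,0,0],[-0.92,0.25,0],10],
    [[0,0,0],[-0.92,0.25,0],10]
  ]
}}

```text
time_s: 32.8
position: [0.4429, -0.1012, 0.1983]
tcp_rot: [0.803, 0.595, 0.0, -0.001]
force: [0.4, 0.0, -0.4]
opening: 0.0179
finger_force: 30.0
```

{"fn": "send_rows", "kwargs": {
  "plan": [
    [[0,0,0],[-0.87,-0.15,0],10],
    [[0,0,0],[-0.87,-0.15,0],10],
    [[0,0,0],[-0.87,-0.15,0],10],
    [[0,0,0],[-0.87,-0.15,0],10],
    [[0,0,0],[-0.87,-0.15,0],10]
  ]
}}

```text
time_s: 33.42
position: [0.3434, -0.2976, 0.1982]
tcp_rot: [0.803, 0.595, 0.001, -0.001]
force: [1.5, -0.3, -0.3]
opening: 0.0177
finger_force: 30.0
```

{"fn": "send_rows", "kwargs": {
  "plan": [
    [[0,0,0],[0,0,0.3],10],
    [[0,0,0],[0,0,0.3],10],
    [[0,0,0],[0,0,0],10],
    [[0,0,0],[0,0,0],10]
  ]
}}

```text
time_s: 33.92
position: [0.3453, -0.2964, 0.1679]
tcp_rot: [0.803, 0.596, -0.0, -0.0]
force: [0.5, 0.1, -0.4]
opening: 0.018
finger_force: 30.0
```

```bash
python3 go.py .339 -.297 .088 -17.3; python3 -c "
from h import *
from bm import measure
measure(*snap('top','top7'))"
```

```text
t 33.92 pos [ 0.3453 -0.2964  0.1679] open 0.018 ff 30.0 F [ 0.5  0.1 -0.4] j7 0.57 
 turn10 [-0.003 -0.001  0.048] shift50 [-0.049 -0.116  1.598] mm [-2.5 -5.8 79.9]
tab [ 0.6142 -0.0424] yaw -17.14 front dist -0.1337 n 64 res 0.003 sidemid -0.00030685594718598067 front [ 0.4852 -0.0026] meas [ 0.4865 -0.003 ] tabrect (32.82163619995117, 9.906929969787598) 70.29898071289062
tab [ 0.5453 -0.1908] yaw -6.04 front dist -0.1338 n 62 res 0.0033 sidemid 0.0015032838124496989 front [ 0.4111 -0.1766] meas [ 0.4123 -0.1767] tabrect (33.67945861816406, 8.438801765441895) 88.95777130126953
tab [ 0.5037 -0.0082] no front
tab [ 0.4665 -0.3368] yaw -17.51 front dist -0.1328 n 41 res 0.0016 sidemid -0.0006795443374097918 front [ 0.3377 -0.2962] meas [ 0.3398 -0.2969] tabrect (37.539085388183594, 8.865325927734375) 72.88621520996094
tab [0.47   0.0018] no front
tab [ 0.4299 -0.1776] no front
tab [ 0.3957 -0.1727] no front
```

{"fn": "send_rows", "kwargs": {
  "plan": [
    [[0,0,0.04],[-0.04,-0.11,0.2],10],
    [[0,0,0],[0,0,0.4],10],
    [[0,0,0],[0,0,0.4],10],
    [[0,0,0],[0,0,0.0],10],
    [[0,0,0],[0,0,0],10]
  ]
}}

```text
time_s: 34.6
position: [0.339, -0.2978, 0.1184]
tcp_rot: [0.806, 0.592, 0.0, 0.0]
force: [0.4, 0.2, -0.1]
opening: 0.0181
finger_force: 30.0
```

```bash
python3 go.py .339 -.2975 .088 -17.2
```

```text
t 34.6 pos [ 0.339  -0.2978  0.1184] open 0.0181 ff 30.0 F [ 0.4  0.2 -0.1] j7 0.67 
 turn10 [ 0.003  0.001 -0.014] shift50 [ 0.005 -0.002  0.608] mm [ 0.3 -0.1 30.4]
```

{"fn": "send_rows", "kwargs": {
  "plan": [
    [[0,0,0],[0,0,0.25],10],
    [[0,0,0],[0,0,0.2],10],
    [[0,0,0],[0,0,0.14],10],
    [[0,0,0],[0,0,0.0],10],
    [[0,0,0],[0,0,0],10]
  ]
}}

```text
time_s: 35.22
position: [0.339, -0.2977, 0.0886]
tcp_rot: [0.806, 0.592, -0.0, 0.0]
force: [1.2, -0.4, -0.6]
opening: 0.018
finger_force: 30.0
```

```bash
python3 go.py .339 -.2975 .088 -17.2
```

```text
t 35.23 pos [ 0.339  -0.2977  0.0886] open 0.018 ff 30.0 F [ 1.2 -0.4 -0.6] j7 0.73 
 turn10 [ 0.001  0.001 -0.014] shift50 [ 0.003 -0.001  0.011] mm [ 0.2 -0.   0.6]
```

{"fn": "send_rows", "kwargs": {
  "plan": [
    [[0,0,0],[0,0,0],30],
    [[0,0,0],[0,0,0],40],
    [[0,0,0],[0,0,0],50],
    [[0,0,0],[0,0,0],60],
    [[0,0,0],[0,0,0],64]
  ]
}}

```text
time_s: 35.85
position: [0.339, -0.2975, 0.0885]
tcp_rot: [0.805, 0.593, 0.0, -0.0]
force: [-0.1, 0.0, 0.1]
opening: 0.0589
finger_force: 0.0
```

{"fn": "send_rows", "kwargs": {
  "plan": [
    [[0,0,0],[0,0,0],64],
    [[0,0,0],[0,0,-0.3],64],
    [[0,0,0],[0,0,-0.6],64],
    [[0,0,0],[0,0,-0.7],50],
    [[0,0,0],[0,0,-0.5],50]
  ]
}}

```text
time_s: 36.48
position: [0.3391, -0.2981, 0.1957]
tcp_rot: [0.806, 0.592, 0.001, 0.001]
force: [0.3, -0.2, 0.4]
opening: 0.0532
finger_force: 0.0
```

{"fn": "send_rows", "kwargs": {
  "plan": [
    [[0,0,0],[0,0.6,0],45],
    [[0,0,0],[0,0.7,0],45],
    [[0,0,0],[0,0.7,0],45],
    [[0,0,0],[0,0.6,0],45],
    [[0,0,0],[0,0,0],45]
  ]
}}

```text
time_s: 37.1
position: [0.465, -0.3364, 0.1942]
tcp_rot: [0.805, 0.593, -0.0, 0.001]
force: [0.1, -0.3, 0.4]
opening: 0.0451
finger_force: 0.0
```

{"fn": "send_rows", "kwargs": {
  "plan": [
    [[0,0,0],[0,0,0],45],
    [[0,0,0],[0,0,0],45]
  ]
}}

```text
time_s: 37.35
position: [0.4621, -0.3361, 0.1939]
tcp_rot: [0.806, 0.592, 0.0, -0.0]
force: [0.2, -0.6, -0.4]
opening: 0.0451
finger_force: 0.0
```

```bash
python3 go.py .4665 -.3372 .0873 -17.2; python3 -c "
from h import *
from bm import measure
measure(*snap('top','top8'))
J,_=snap('side','side8'); b=cv2.resize(J[135:225,260:400],None,fx=5,fy=5,interpolation=cv2.INTER_CUBIC)
cv2.imwrite('pics/c6.png',b[...,::-1])"
```

```text
t 37.35 pos [ 0.4621 -0.3361  0.1939] open 0.0451 ff 0.0 F [ 0.2 -0.6 -0.4] j7 0.59 
 turn10 [ 0.    -0.004 -0.018] shift50 [0.005 0.091 2.132] mm [  0.2   4.6 106.6]
tab [ 0.614  -0.0428] yaw -17.33 front dist -0.1335 n 59 res 0.0026 sidemid -0.00014902817356738166 front [ 0.4852 -0.0026] meas [ 0.4866 -0.003 ] tabrect (32.82147216796875, 9.008123397827148) 70.30931854248047
tab [ 0.5452 -0.1903] yaw -5.16 front dist -0.1334 n 67 res 0.0038 sidemid 0.0013420739378540401 front [ 0.4108 -0.1782] meas [ 0.4124 -0.1783] tabrect (33.61112594604492, 8.438801765441895) 88.95777130126953
tab [ 0.5036 -0.0081] no front
tab [0.4705 0.0021] no front
tab [ 0.4664 -0.337 ] yaw -15.49 front dist -0.1332 n 69 res 0.0038 sidemid 0.0025048567413636647 front [ 0.3363 -0.301 ] meas [ 0.3381 -0.3015] tabrect (37.5391960144043, 9.24923324584961) 72.87783813476562
tab [ 0.43   -0.1774] no front
tab [ 0.3956 -0.1726] no front
tab [ 0.3563 -0.2995] no front
tab [ 0.3237 -0.2893] no front
```

View pics/c6.png

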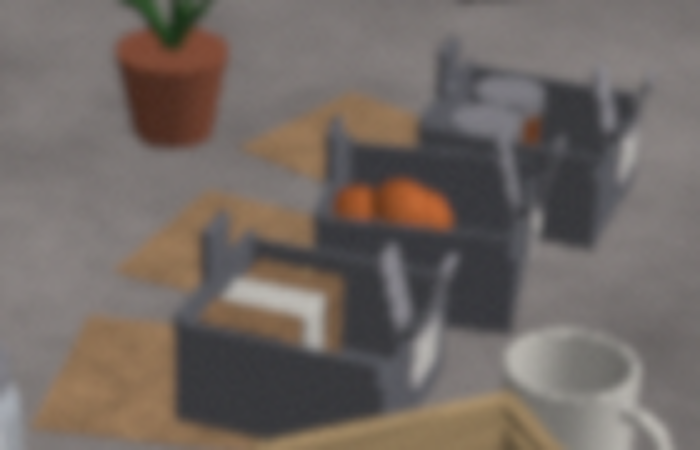

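{"fn": "send_rows", "kwargs": {
  "plan": [
    [[0,0,0],[0,0.09,0.4],45],
    [[0,0,0],[0,0,0.7],45],
    [[0,0,0],[0,0,0.6],45],
    [[0,0,0],[0,0,0.3],45],
    [[0,0,0],[0,0,0.06],45]
  ]
}}

```text
time_s: 38.08
position: [0.4668, -0.3372, 0.0893]
tcp_rot: [0.806, 0.592, -0.001, -0.001]
force: [0.1, -0.2, 0.1]
opening: 0.0448
finger_force: 0.0
```

{"fn": "send_rows", "kwargs": {
  "plan": [
    [[0,0,0],[0,0,0],30],
    [[0,0,0],[0,0,0],20],
    [[0,0,0],[0,0,0],2],
    [[0,0,0],[0,0,0],2],
    [[0,0,0],[0,0,0],2]
  ]
}}

```text
time_s: 38.7
position: [0.4681, -0.3375, 0.0908]
tcp_rot: [0.806, 0.592, 0.001, 0.0]
force: [1.1, 0.8, 0.6]
opening: 0.0078
finger_force: 30.0
```

{"fn": "send_rows", "kwargs": {
  "plan": [
    [[0,0,0],[0,0,0],2],
    [[0,0,0],[0,0,0],2]
  ]
}}

```text
time_s: 38.95
position: [0.4681, -0.3375, 0.0908]
tcp_rot: [0.806, 0.593, 0.001, 0.0]
force: [1.7, 1.2, 3.0]
opening: 0.0078
finger_force: 30.0
```

```bash
python3 go.py .5758 -.4335 .091 -17.2
```

```text
t 38.95 pos [ 0.4681 -0.3375  0.0908] open 0.0078 ff 30.0 F [1.7 1.2 3. ] j7 0.69 
 turn10 [ 0.007 -0.002 -0.012] shift50 [-1.197  2.626 -0.003] mm [-59.9 131.3  -0.2]
```

{"fn": "send_rows", "kwargs": {
  "plan": [
    [[0,0,0],[-0.07,0.15,0],2],
    [[0,0,0],[-0.14,0.3,0],2],
    [[0,0,0],[-0.14,0.3,0],2],
    [[0,0,0],[-0.14,0.3,0],2],
    [[0,0,0],[-0.14,0.3,0],2]
  ]
}}

```text
time_s: 39.58
position: [0.5182, -0.3856, 0.0905]
tcp_rot: [0.806, 0.592, -0.001, -0.006]
force: [-7.2, 6.7, 13.5]
opening: 0.0087
finger_force: 31.4
```

{"fn": "send_rows", "kwargs": {
  "plan": [
    [[0,0,0],[-0.14,0.3,0],2],
    [[0,0,0],[-0.14,0.3,0],2],
    [[0,0,0],[-0.14,0.3,0],2],
    [[0,0,0],[-0.14,0.3,0],2],
    [[0,0,0],[0,0,0],2]
  ]
}}

```text
time_s: 40.2
position: [0.569, -0.4331, 0.0908]
tcp_rot: [0.806, 0.592, -0.002, -0.002]
force: [-4.3, 2.0, 7.2]
opening: 0.0075
finger_force: 29.9
```

{"fn": "send_rows", "kwargs": {
  "plan": [
    [[0,0,0.4],[0,0,0],2],
    [[0,0,0.4],[0,0,0],2],
    [[0,0,0.4],[0,0,0],2],
    [[0,0,0.4],[0,0,0],2],
    [[0,0,0.4],[0,0,0],2]
  ]
}}

```text
time_s: 40.83
position: [0.5701, -0.4333, 0.0908]
tcp_rot: [0.897, 0.443, -0.001, 0.0]
force: [-2.2, -0.3, 1.9]
opening: 0.0077
finger_force: 30.0
```

{"fn": "send_rows", "kwargs": {
  "plan": [
    [[0,0,0],[0,0,0],2],
    [[0,0,0],[0,0,0],2]
  ]
}}

```text
time_s: 41.08
position: [0.5702, -0.4333, 0.0907]
tcp_rot: [0.896, 0.444, -0.001, 0.0]
force: [-3.2, -0.9, 3.9]
opening: 0.0078
finger_force: 30.0
```

```bash
python3 go.py .5758 -.4335 .091 -37.2
```

```text
t 41.08 pos [ 0.5702 -0.4333  0.0907] open 0.0078 ff 30.0 F [-3.2 -0.9  3.9] j7 0.4 
 turn10 [-0.003  0.009 -0.012] shift50 [ 0.064  0.092 -0.005] mm [ 3.2  4.6 -0.3]
```

{"fn": "send_rows", "kwargs": {
  "plan": [
    [[0,0,0],[0.03,0.05,0],2],
    [[0,0,0],[0.03,0.05,0],2],
    [[0,0,0],[0,0,0],2],
    [[0,0,0],[0,0,0],2]
  ]
}}

```text
time_s: 41.58
position: [0.5742, -0.434, 0.0907]
tcp_rot: [0.896, 0.444, -0.002, -0.001]
force: [-7.5, -0.1, 7.2]
opening: 0.0077
finger_force: 30.0
```

```bash
cat >> h.py <<'E'
PL={'L':(.641,-.031,-6.3),'M':(.6006,-.2109,-22.7),'R':(.522,-.3927,-37.2)}
def check(I,D,k):
    """cork margin around the bin in place frame + wall-based bin pose"""
    x,y,a=PL[k]; a=np.radians(a); ex=np.array([np.cos(a),np.sin(a)]); ey=np.array([-ex[1],ex[0]])
    P=cloud('top',D);H=P[...,2]; 
    hsv=cv2.cvtColor(I,cv2.COLOR_RGB2HSV)
    L=P[...,:2]-[x,y]; lx=L@ex; ly=L@ey
    g=(hsv[...,1]<70)
    def line(m,h,along,across):
        v,u=np.nonzero(m)
        if len(v)<15: return None
        Q=plane('top',np.c_[u,v],h)[:,:2]-[x,y]; s=Q@along;t=Q@across
        A=np.polyfit(s,t,1); r=t-np.polyval(A,s); k=abs(r)<2*r.std()+1e-4; A=np.polyfit(s[k],t[k],1)
        return round(float(A[1])*1000,1),round(np.degrees(np.arctan(A[0])),2),int(k.sum())
    w=.02
    fr=line(g&(H>.05)&(H<.066)&(abs(lx+.0675)<w)&(abs(ly)<.055)&(abs(ly)>.02),.06,ey,ex)
    l=line(g&(H>.068)&(H<.082)&(abs(ly-.0595)<w)&(abs(lx)<.055),.075,ex,ey)
    r=line(g&(H>.068)&(H<.082)&(abs(ly+.0595)<w)&(abs(lx)<.055),.075,ex,ey)
    bk=line(g&(H>.073)&(H<.09)&(abs(lx-.0675)<w)&(abs(ly)<.06)&(abs(ly)>.02),.08,ey,ex)
    print(k,'front(-67.5)',fr,'back(67.5)',bk,'left(59.5)',l,'right(-59.5)',r)
    # clip handle tops
    m=g&(H>.098)&(H<.13)&(abs(ly)<.03)
    for nm,lo,hi in(('hOut',-.1,-.0675),('hIn',-.0675,-.03),('tab',.04,.1)):
        q=m&(lx>lo)&(lx<hi); print('  ',nm,q.sum(),(lx[q].mean()*1000).round(1) if q.any() else '',((ly[q].min()+ly[q].max())*500).round(1) if q.any() else '')
E
python3 go.py .5758 -.4335 .091 -37.2; python3 -c "
from h import *
check(*snap('top','top9'),'R')"
```

```text
t 41.58 pos [ 0.5742 -0.434   0.0907] open 0.0077 ff 30.0 F [-7.5 -0.1  7.2] j7 0.39 
 turn10 [-0.022  0.015 -0.012] shift50 [ 0.026  0.02  -0.005] mm [ 1.3  1.  -0.3]
R front(-67.5) None back(67.5) (70.1, np.float64(-9.95), 46) left(59.5) (52.5, np.float64(-3.81), 127) right(-59.5) None
   hOut 0  
   hIn 0  
   tab 0
```

{"fn": "send_rows", "kwargs": {
  "plan": [
    [[0,0,0],[0.01,0.01,0],2],
    [[0,0,0],[0,0,0],20],
    [[0,0,0],[0,0,0],40],
    [[0,0,0],[0,0,0],45],
    [[0,0,0],[0,0,0],45]
  ]
}}

```text
time_s: 42.25
position: [0.5784, -0.4323, 0.0902]
tcp_rot: [0.896, 0.444, 0.0, -0.0]
force: [0.3, -0.3, 0.1]
opening: 0.0391
finger_force: 0.0
```

{"fn": "send_rows", "kwargs": {
  "plan": [
    [[0,0,0],[0,0,-0.3],45],
    [[0,0,0],[0,0,-0.6],45],
    [[0,0,0],[0,0,-0.6],45],
    [[0,0,0],[0,0,-0.5],45]
  ]
}}

```text
time_s: 42.75
position: [0.5781, -0.4334, 0.1931]
tcp_rot: [0.896, 0.444, 0.001, 0.001]
force: [-0.3, 0.4, -0.4]
opening: 0.0452
finger_force: 0.0
```

{"fn": "send_rows", "kwargs": {
  "plan": [
    [[0,0,-0.8],[0,0,0],45],
    [[0,0,-0.8],[0,0,0],45],
    [[0,0,-0.8],[0,0,0],45],
    [[0,0,-0.7],[0,0,0],45]
  ]
}}

```text
time_s: 43.25
position: [0.5779, -0.4332, 0.1919]
tcp_rot: [0.744, 0.668, 0.0, 0.001]
force: [-0.2, 0.3, -0.4]
opening: 0.0451
finger_force: 0.0
```

```bash
python3 go.py .5455 -.1905 .17 -6.1
```

```text
t 43.25 pos [ 0.5779 -0.4332  0.1919] open 0.0451 ff 0.0 F [-0.2  0.3 -0.4] j7 0.81 
 turn10 [ 0.008  0.004 -0.   ] shift50 [ 4.758 -1.161  0.438] mm [237.9 -58.1  21.9]
```

{"fn": "send_rows", "kwargs": {
  "plan": [
    [[0,0,0],[0.95,-0.23,0],45],
    [[0,0,0],[0.95,-0.23,0],45],
    [[0,0,0],[0.95,-0.23,0],45],
    [[0,0,0],[0.95,-0.23,0],45],
    [[0,0,0],[0.95,-0.23,0],45]
  ]
}}

```text
time_s: 43.88
position: [0.5469, -0.1893, 0.1917]
tcp_rot: [0.745, 0.667, 0.001, 0.001]
force: [0.5, 0.3, 0.3]
opening: 0.0449
finger_force: 0.0
```

{"fn": "send_rows", "kwargs": {
  "plan": [
    [[0,0,0],[0,0,0],45],
    [[0,0,0],[0,0,0],45],
    [[0,0,0],[0,0,0],45]
  ]
}}

```text
time_s: 44.25
position: [0.5468, -0.1923, 0.1911]
tcp_rot: [0.746, 0.666, 0.0, 0.001]
force: [-1.1, -0.7, -0.2]
opening: 0.045
finger_force: 0.0
```

```bash
python3 go.py .5455 -.1905 .091 -6.1;  python3 -c "
from h import *
from bm import measure
I,D=snap('top','top10'); check(I,D,'R'); measure(I,D)
cv2.imwrite('pics/c7.png',cv2.resize(I[140:290,315:505],None,fx=4,fy=4,interpolation=cv2.INTER_CUBIC)[...,::-1])"
```

```text
t 44.25 pos [ 0.5468 -0.1923  0.1911] open 0.045 ff 0.0 F [-1.1 -0.7 -0.2] j7 0.46 
 turn10 [ 0.006  0.005 -0.037] shift50 [ 0.033 -0.03   2.002] mm [  1.6  -1.5 100.1]
R front(-67.5) (-70.4, np.float64(-0.73), 30) back(67.5) (63.9, np.float64(-1.94), 32) left(59.5) None right(-59.5) (-57.2, np.float64(7.61), 171)
   hOut 13 -89.1 -2.8
   hIn 51 -53.5 -2.8
   tab 65 63.6 -3.1
tab [ 0.614  -0.0427] yaw -17.48 front dist -0.1335 n 63 res 0.0028 sidemid -0.00039917166129329815 front [ 0.4853 -0.0021] meas [ 0.4867 -0.0026] tabrect (32.82147216796875, 9.008123397827148) 70.30931854248047
tab [ 0.571  -0.4314] yaw -17.69 front dist -0.1375 n 70 res 0.0053 sidemid None front [ 0.4424 -0.3904] meas [ 0.44   -0.3896] tabrect (36.89215087890625, 13.62299919128418) 54.37257385253906
tab [ 0.5466 -0.1823] yaw -13.73 front dist -0.135 n 46 res 0.0037 sidemid None front [ 0.4154 -0.1503] meas [ 0.4154 -0.1502] tabrect (19.731481552124023, 5.627161502838135) 88.9591293334961
tab [ 0.5036 -0.0079] no front
tab [ 0.4781 -0.3618] no front
tab [0.4703 0.0015] no front
```

View pics/c7.png

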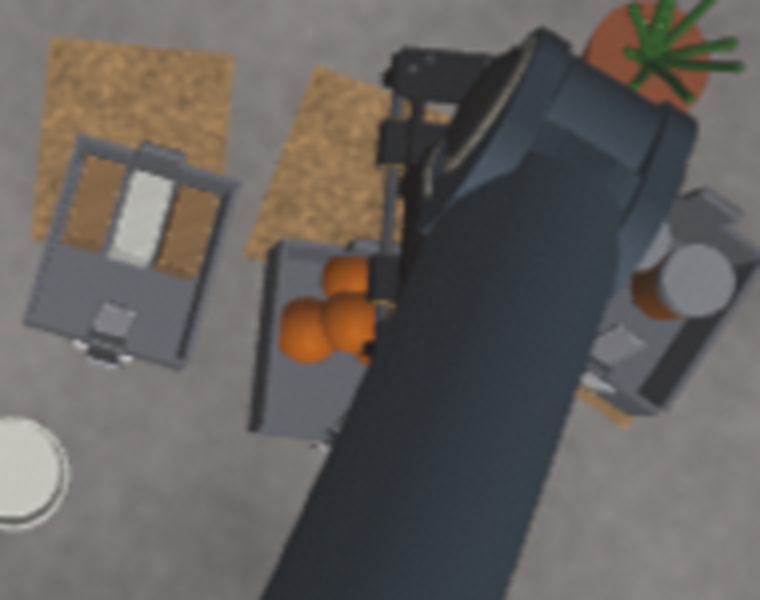

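{"fn": "send_rows", "kwargs": {
  "plan": [
    [[0,0,-0.02],[0.03,-0.03,0.4],45],
    [[0,0,0],[0,0,0.7],45],
    [[0,0,0],[0,0,0.6],45],
    [[0,0,0],[0,0,0.3],45],
    [[0,0,0],[0,0,0],45]
  ]
}}

```text
time_s: 44.92
position: [0.545, -0.1894, 0.0899]
tcp_rot: [0.744, 0.668, -0.001, -0.001]
force: [0.4, -0.5, 0.3]
opening: 0.0448
finger_force: 0.0
```

{"fn": "send_rows", "kwargs": {
  "plan": [
    [[0,0,0],[0,0,0],30],
    [[0,0,0],[0,0,0],20],
    [[0,0,0],[0,0,0],2],
    [[0,0,0],[0,0,0],2],
    [[0,0,0],[0,0,0],2]
  ]
}}

```text
time_s: 45.55
position: [0.5464, -0.1883, 0.0909]
tcp_rot: [0.744, 0.668, 0.001, 0.0]
force: [2.0, -0.1, 0.6]
opening: 0.008
finger_force: 29.9
```

{"fn": "send_rows", "kwargs": {
  "plan": [
    [[0,0,0],[0,0,0],2],
    [[0,0,0],[0,0,0],2]
  ]
}}

```text
time_s: 45.8
position: [0.5464, -0.1884, 0.0909]
tcp_rot: [0.744, 0.668, 0.001, 0.0]
force: [2.3, 1.2, 2.5]
opening: 0.0078
finger_force: 29.9
```

```bash
python3 go.py .6629 -.2370 .091 -6.1;  python3 go.py .6629 -.2370 .091 -22.7
```

```text
t 45.8 pos [ 0.5464 -0.1884  0.0909] open 0.0078 ff 29.9 F [2.3 1.2 2.5] j7 0.56 
 turn10 [ 0.008 -0.004 -0.002] shift50 [-7.20e-01  2.42e+00 -2.00e-03] mm [-3.60e+01  1.21e+02 -1.00e-01]
t 45.8 pos [ 0.5464 -0.1884  0.0909] open 0.0078 ff 29.9 F [2.3 1.2 2.5] j7 0.56 
 turn10 [ 0.008 -0.005  1.658] shift50 [ 2.000e-03  2.525e+00 -2.000e-03] mm [ 1.000e-01  1.262e+02 -1.000e-01]
```

{"fn": "send_rows", "kwargs": {
  "plan": [
    [[0,0,0],[-0.05,0.16,0],2],
    [[0,0,0],[-0.09,0.31,0],2],
    [[0,0,0],[-0.09,0.31,0],2],
    [[0,0,0],[-0.09,0.31,0],2],
    [[0,0,0],[-0.09,0.31,0],2]
  ]
}}

```text
time_s: 46.42
position: [0.6072, -0.2157, 0.0899]
tcp_rot: [0.744, 0.668, -0.003, -0.007]
force: [-9.7, 4.5, 12.2]
opening: 0.0101
finger_force: 33.4
```

{"fn": "send_rows", "kwargs": {
  "plan": [
    [[0,0,0],[-0.09,0.31,0],2],
    [[0,0,0],[-0.09,0.31,0],2],
    [[0,0,0],[-0.09,0.31,0],2],
    [[0,0,0],[-0.04,0.15,0],2],
    [[0,0,0],[0,0,0],2]
  ]
}}

```text
time_s: 47.05
position: [0.66, -0.2383, 0.0904]
tcp_rot: [0.744, 0.668, -0.003, -0.005]
force: [-9.6, 2.7, 11.8]
opening: 0.0096
finger_force: 31.2
```

{"fn": "send_rows", "kwargs": {
  "plan": [
    [[0,0,0.4],[0,0,0],2],
    [[0,0,0.4],[0,0,0],2],
    [[0,0,0.4],[0,0,0],2],
    [[0,0,0.4],[0,0,0],2],
    [[0,0,0.06],[0,0,0],2]
  ]
}}

```text
time_s: 47.68
position: [0.6623, -0.2394, 0.0908]
tcp_rot: [0.833, 0.554, -0.002, -0.001]
force: [-4.8, 0.4, 6.6]
opening: 0.0077
finger_force: 30.0
```

{"fn": "send_rows", "kwargs": {
  "plan": [
    [[0,0,0],[0,0,0],2],
    [[0,0,0],[0,0,0],2]
  ]
}}

```text
time_s: 47.92
position: [0.6623, -0.2394, 0.0908]
tcp_rot: [0.833, 0.554, -0.002, -0.001]
force: [-4.0, -0.2, 5.8]
opening: 0.0079
finger_force: 30.0
```

```bash
python3 go.py .6637 -.2350 .091 -22.7
```

```text
t 47.92 pos [ 0.6623 -0.2394  0.0908] open 0.0079 ff 30.0 F [-4.  -0.2  5.8] j7 0.31 
 turn10 [-0.024  0.015 -0.001] shift50 [ 0.092 -0.009 -0.004] mm [ 4.6 -0.4 -0.2]
```

{"fn": "send_rows", "kwargs": {
  "plan": [
    [[0,0,0],[0.05,0.02,0],2],
    [[0,0,0],[0.05,0.02,0],2],
    [[0,0,0],[0,0,0],2],
    [[0,0,0],[0,0,0],2]
  ]
}}

```text
time_s: 48.42
position: [0.6652, -0.238, 0.0908]
tcp_rot: [0.833, 0.553, -0.003, 0.0]
force: [-5.0, -3.5, 5.9]
opening: 0.0075
finger_force: 30.0
```

{"fn": "send_rows", "kwargs": {
  "plan": [
    [[0,0,0],[0,0,0],20],
    [[0,0,0],[0,0,0],40],
    [[0,0,0],[0,0,0],45],
    [[0,0,0],[0,0,0],45]
  ]
}}

```text
time_s: 48.92
position: [0.6688, -0.2336, 0.0903]
tcp_rot: [0.832, 0.554, -0.0, -0.0]
force: [-0.0, 0.7, 0.2]
opening: 0.0395
finger_force: 0.0
```

{"fn": "send_rows", "kwargs": {
  "plan": [
    [[0,0,0],[0,0,-0.3],45],
    [[0,0,0],[0,0,-0.6],45],
    [[0,0,0],[0,0,-0.6],45],
    [[0,0,0],[0,0,-0.5],45],
    [[0,0,0],[0,0,0],45]
  ]
}}

```text
time_s: 49.55
position: [0.6701, -0.235, 0.194]
tcp_rot: [0.833, 0.554, 0.002, 0.002]
force: [-0.2, -0.2, -0.3]
opening: 0.0453
finger_force: 0.0
```

```bash
python3 go.py .6141 -.0428 .091 -17.3; python3 -c "
from h import *
I,D=snap('top','top11'); check(I,D,'R'); check(I,D,'M')"
```

```text
t 49.55 pos [ 0.6701 -0.235   0.194 ] open 0.0453 ff 0.0 F [-0.2 -0.2 -0.3] j7 0.25 
 turn10 [ 0.033 -0.001 -0.543] shift50 [ 3.338 -2.212  2.06 ] mm [ 166.9 -110.6  103. ]
R front(-67.5) (-70.1, np.float64(-0.26), 58) back(67.5) (63.7, np.float64(-1.85), 81) left(59.5) (53.1, np.float64(-3.84), 128) right(-59.5) (-57.1, np.float64(7.47), 172)
   hOut 16 -88.4 -2.7
   hIn 49 -53.0 -2.4
   tab 61 63.9 -3.2
M front(-67.5) None back(67.5) (75.6, np.float64(-12.15), 38) left(59.5) (55.2, np.float64(0.27), 73) right(-59.5) None
   hOut 0  
   hIn 0  
   tab 1 65.8 11.8
```

{"fn": "send_rows", "kwargs": {
  "plan": [
    [[0,0,-0.54],[0,0,0],45],
    [[0,0,0],[0.83,-0.55,0],45],
    [[0,0,0],[0.83,-0.55,0],45],
    [[0,0,0],[0.83,-0.55,0],45],
    [[0,0,0],[0.83,-0.55,0],45]
  ]
}}

```text
time_s: 50.22
position: [0.6119, -0.0409, 0.1894]
tcp_rot: [0.806, 0.593, -0.001, -0.001]
force: [0.6, 0.2, 0.3]
opening: 0.0452
finger_force: 0.0
```

{"fn": "send_rows", "kwargs": {
  "plan": [
    [[0,0,0],[0,0,0],45],
    [[0,0,0],[0,0,0],45],
    [[0,0,0],[0,0,0],45]
  ]
}}

```text
time_s: 50.6
position: [0.6131, -0.0447, 0.1904]
tcp_rot: [0.806, 0.591, -0.0, 0.0]
force: [0.2, 0.8, 0.3]
opening: 0.0451
finger_force: 0.0
```

```bash
python3 -c "
from h import *
from bm import measure
I,D=snap('top','top12'); check(I,D,'R'); check(I,D,'M'); measure(I,D)"; python3 go.py .6141 -.0428 .091 -17.3
```

```text
R front(-67.5) (-70.1, np.float64(-0.25), 58) back(67.5) (63.7, np.float64(-1.94), 81) left(59.5) (52.8, np.float64(-3.93), 126) right(-59.5) (-57.2, np.float64(7.2), 171)
   hOut 17 -88.0 -2.2
   hIn 48 -53.0 -2.8
   tab 61 63.8 -3.6
M front(-67.5) (-66.0, np.float64(-0.48), 51) back(67.5) (67.8, np.float64(-1.63), 70) left(59.5) (55.3, np.float64(0.36), 74) right(-59.5) (-63.4, np.float64(0.49), 84)
   hOut 19 -83.5 -6.5
   hIn 40 -49.0 -6.0
   tab 53 67.7 -3.2
tab [ 0.6616 -0.239 ] yaw -20.34 front dist -0.1343 n 86 res 0.0039 sidemid 0.0012653927635708183 front [ 0.535  -0.1921] meas [ 0.5356 -0.1923] tabrect (34.497982025146484, 11.8284273147583) 66.70196533203125
tab [ 0.5711 -0.4319] yaw -34.66 front dist -0.1353 n 118 res 0.0052 sidemid 0.0015815823181471282 front [ 0.46   -0.3551] meas [ 0.4598 -0.3549] tabrect (36.889320373535156, 12.821678161621094) 54.33883285522461
tab [ 0.5527 -0.1968] no front
tab [ 0.5211 -0.1838] no front
tab [ 0.4784 -0.3615] no front
tab [ 0.4513 -0.3404] no front
t 50.65 pos [ 0.6132 -0.0447  0.1904] open 0.0451 ff 0.0 F [0.2 0.5 0.3] j7 0.05 
 turn10 [ 0.001  0.005 -0.018] shift50 [0.041 0.007 1.989] mm [ 2.1  0.3 99.4]
```

{"fn": "send_rows", "kwargs": {
  "plan": [
    [[0,0,0],[0.02,0.01,0.4],45],
    [[0,0,0],[0,0,0.7],45],
    [[0,0,0],[0,0,0.6],45],
    [[0,0,0],[0,0,0.29],45],
    [[0,0,0],[0,0,0],45]
  ]
}}

```text
time_s: 51.28
position: [0.6131, -0.0423, 0.0897]
tcp_rot: [0.806, 0.592, -0.001, -0.001]
force: [0.3, -0.3, 0.3]
opening: 0.0449
finger_force: 0.0
```

{"fn": "send_rows", "kwargs": {
  "plan": [
    [[0,0,0],[0,0,0],30],
    [[0,0,0],[0,0,0],20],
    [[0,0,0],[0,0,0],2],
    [[0,0,0],[0,0,0],2],
    [[0,0,0],[0,0,0],2]
  ]
}}

```text
time_s: 51.9
position: [0.615, -0.0421, 0.0915]
tcp_rot: [0.806, 0.593, 0.001, 0.001]
force: [2.2, -0.2, 0.5]
opening: 0.0077
finger_force: 30.0
```

{"fn": "send_rows", "kwargs": {
  "plan": [
    [[0,0,0],[0,0,0],2],
    [[0,0,0],[0,0,0],2]
  ]
}}

```text
time_s: 52.15
position: [0.615, -0.0421, 0.0915]
tcp_rot: [0.806, 0.593, 0.001, 0.001]
force: [3.2, -1.3, 1.0]
opening: 0.0074
finger_force: 30.0
```

```bash
python3 go.py .7081 -.0384 .091 -17.3;  python3 go.py .7081 -.0384 .091 -6.3
```

```text
t 52.15 pos [ 0.615  -0.0421  0.0915] open 0.0074 ff 30.0 F [ 3.2 -1.3  1. ] j7 0.13 
 turn10 [ 0.013 -0.002 -0.002] shift50 [0.624 1.755 0.01 ] mm [31.2 87.8  0.5]
t 52.15 pos [ 0.615  -0.0421  0.0915] open 0.0074 ff 30.0 F [ 3.2 -1.3  1. ] j7 0.13 
 turn10 [ 1.300e-02 -1.000e-03 -1.102e+00] shift50 [0.277 1.842 0.01 ] mm [13.9 92.1  0.5]
```

{"fn": "send_rows", "kwargs": {
  "plan": [
    [[0,0,0],[0.05,0.14,0],2],
    [[0,0,0],[0.1,0.28,0],2],
    [[0,0,0],[0.1,0.28,0],2],
    [[0,0,0],[0.1,0.28,0],2],
    [[0,0,0],[0.1,0.28,0],2]
  ]
}}

```text
time_s: 52.78
position: [0.6753, -0.04, 0.0911]
tcp_rot: [0.806, 0.592, -0.005, -0.005]
force: [-10.3, 0.0, 13.6]
opening: 0.0092
finger_force: 32.0
```

{"fn": "send_rows", "kwargs": {
  "plan": [
    [[0,0,0],[0.1,0.28,0],2],
    [[0,0,0],[0.1,0.27,0],2],
    [[0,0,0],[0,0,0],2],
    [[0,0,-0.3],[0,0,0],2],
    [[0,0,-0.3],[0,0,0],2]
  ]
}}

```text
time_s: 53.4
position: [0.7073, -0.0374, 0.0915]
tcp_rot: [0.773, 0.634, -0.002, -0.003]
force: [-4.1, 0.5, 6.2]
opening: 0.0079
finger_force: 29.9
```

{"fn": "send_rows", "kwargs": {
  "plan": [
    [[0,0,-0.3],[0,0,0],2],
    [[0,0,-0.2],[0,0,0],2],
    [[0,0,0],[0,0,0],2],
    [[0,0,0],[0,0,0],2]
  ]
}}

```text
time_s: 53.9
position: [0.7085, -0.0375, 0.0914]
tcp_rot: [0.745, 0.667, -0.001, -0.002]
force: [-2.9, 0.8, 6.5]
opening: 0.0077
finger_force: 30.0
```

```bash
python3 go.py .7085 -.0384 .091 -6.3
```

```text
t 53.9 pos [ 0.7085 -0.0375  0.0914] open 0.0077 ff 30.0 F [-2.9  0.8  6.5] j7 0.26 
 turn10 [-0.022 -0.007 -0.002] shift50 [-0.019  0.001  0.009] mm [-0.9  0.1  0.4]
```

Release, rise, retreat towards the box side, and check all three.

{"fn": "send_rows", "kwargs": {
  "plan": [
    [[0,0,0],[0,0,0],20],
    [[0,0,0],[0,0,0],40],
    [[0,0,0],[0,0,0],45],
    [[0,0,0],[0,0,0],45]
  ]
}}

```text
time_s: 54.4
position: [0.7099, -0.0379, 0.0907]
tcp_rot: [0.745, 0.667, -0.0, -0.0]
force: [-0.2, 0.7, 0.3]
opening: 0.0395
finger_force: 0.0
```

{"fn": "send_rows", "kwargs": {
  "plan": [
    [[0,0,0],[0,0,-0.3],45],
    [[0,0,0],[0,0,-0.6],45],
    [[0,0,0],[0,0,-0.6],45],
    [[0,0,0],[0,0,-0.5],45],
    [[0,0,0],[0,-0.8,0],45]
  ]
}}

```text
time_s: 55.02
position: [0.6733, -0.0344, 0.1947]
tcp_rot: [0.745, 0.667, 0.002, 0.003]
force: [-0.6, -1.0, -1.2]
opening: 0.0456
finger_force: 0.0
```

{"fn": "send_rows", "kwargs": {
  "plan": [
    [[0,0,0],[0.7,-0.7,0],45],
    [[0,0,0],[0.7,-0.7,0],45],
    [[0,0,0],[0.95,0,0],45],
    [[0,0,0],[0.95,0,0],45],
    [[0,0,0],[0.95,0,0],45]
  ]
}}

```text
time_s: 55.65
position: [0.6245, 0.1869, 0.1926]
tcp_rot: [0.745, 0.667, 0.001, 0.0]
force: [0.5, -0.5, 0.6]
opening: 0.0453
finger_force: 0.0
```

```bash
python3 -c "
from h import *
I,D=snap('top','top13'); check(I,D,'R'); check(I,D,'M'); check(I,D,'L')
cv2.imwrite('pics/c8.png',cv2.resize(I[140:290,315:505],None,fx=4,fy=4,interpolation=cv2.INTER_CUBIC)[...,::-1])"; python3 go.py .3925 .397 .19 115.6
```

```text
R front(-67.5) (-52.4, np.float64(3.98), 35) back(67.5) (64.7, np.float64(1.26), 106) left(59.5) (40.8, np.float64(-2.87), 26) right(-59.5) (-66.5, np.float64(12.86), 211)
   hOut 14 -70.3 -13.7
   hIn 49 -36.0 -15.4
   tab 41 82.7 -20.1
M front(-67.5) (-66.1, np.float64(-0.59), 52) back(67.5) (68.2, np.float64(-1.24), 66) left(59.5) (55.3, np.float64(0.33), 75) right(-59.5) (-63.2, np.float64(0.43), 86)
   hOut 19 -83.8 -6.5
   hIn 41 -49.1 -6.4
   tab 54 67.7 -3.3
L front(-67.5) (-68.6, np.float64(0.28), 52) back(67.5) (65.5, np.float64(-0.76), 69) left(59.5) (59.1, np.float64(-0.23), 63) right(-59.5) (-59.6, np.float64(-0.45), 71)
   hOut 22 -86.0 0.8
   hIn 39 -51.8 0.3
   tab 51 65.1 -0.6
t 55.7 pos [0.6244 0.1967 0.1917] open 0.0449 ff 0.0 F [ 0.6  6.9 -1.3] j7 -0.15 
 turn10 [-0.013 -0.036  5.866] shift50 [-2.452 -5.616  0.035] mm [-122.6 -280.8    1.7]
```

View pics/c8.png

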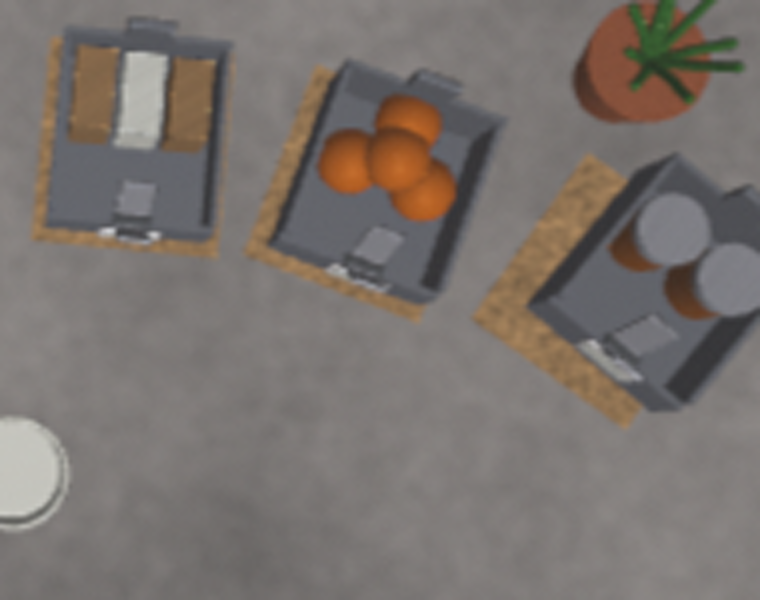

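Run:
```python
import bm
from h import *
z=np.load('pics/top13.npz'); I,D=z['I'],z['D']
PL['X']=(.522+.018*.7965-.0185*.6046,-.3927-.018*.6046-.0185*.7965,-37.2)
for a in(-36,-38,-40,-42,-44):
    PL['X']=(*PL['X'][:2],a); check(I,D,'X')
P=cloud('top',D); H=P[...,2]
ins=(H>.1)&(H<.125); ins[:150]=0; ins[260:]=0; ins[:,:440]=0
hsv=cv2.cvtColor(I,cv2.COLOR_RGB2HSV); ins&=hsv[...,1]<60
n,l,s,c=cv2.connectedComponentsWithStats(ins.astype(np.uint8),connectivity=8)
for i in range(1,n):
    if s[i,4]>5:
        v,u=np.nonzero(l==i); Q=plane('top',np.c_[u,v],.116)[:,:2]; r=cv2.minAreaRect((Q*1000).astype(np.float32)); print(s[i,4],Q.mean(0).round(4),r)
s=state(); print(s['force'],s['position'])
```

```text
X front(-67.5) (-69.8, np.float64(5.41), 68) back(67.5) (64.1, np.float64(3.49), 72) left(59.5) (54.3, np.float64(-8.28), 111) right(-59.5) (-56.1, np.float64(1.97), 195)
   hOut 16 -87.4 6.6
   hIn 50 -52.4 3.1
   tab 66 64.0 -10.0
X front(-67.5) (-69.5, np.float64(3.85), 63) back(67.5) (64.2, np.float64(1.81), 74) left(59.5) (53.7, np.float64(-7.07), 115) right(-59.5) (-56.3, np.float64(4.11), 189)
   hOut 16 -87.7 3.6
   hIn 50 -52.5 1.2
   tab 66 64.3 -7.7
X front(-67.5) (-69.4, np.float64(1.78), 60) back(67.5) (64.5, np.float64(0.13), 74) left(59.5) (53.1, np.float64(-5.32), 119) right(-59.5) (-56.8, np.float64(5.21), 184)
   hOut 16 -87.8 0.5
   hIn 50 -52.5 -0.6
   tab 66 64.5 -5.4
X front(-67.5) (-69.2, np.float64(-0.03), 60) back(67.5) (64.2, np.float64(-1.46), 80) left(59.5) (52.6, np.float64(-3.92), 125) right(-59.5) (-57.2, np.float64(7.34), 178)
   hOut 16 -87.9 -2.6
   hIn 50 -52.5 -2.4
   tab 66 64.6 -3.2
X front(-67.5) (-69.2, np.float64(-1.96), 62) back(67.5) (63.7, np.float64(-2.09), 88) left(59.5) (52.1, np.float64(-2.4), 133) right(-59.5) (-57.7, np.float64(8.78), 174)
   hOut 16 -87.8 -5.6
   hIn 50 -52.3 -4.3
   tab 66 64.6 -1.0
62 [ 0.5715 -0.4612] ((571.1966552734375, -461.134521484375), (36.46574401855469, 14.099021911621094), 47.88444137573242)
284 [ 0.4411 -0.7156] ((445.25787353515625, -765.3821411132812), (85.17176818847656, 186.18109130859375), 22.6195011138916)
46 [ 0.4843 -0.3844] ((484.14996337890625, -384.1748962402344), (23.249210357666016, 16.119077682495117), 42.81953430175781)
15 [ 0.4592 -0.3611] ((459.0856018066406, -361.4301452636719), (25.12957763671875, 3.9643776416778564), 51.39768600463867)
[ 0.64757566  6.92535112 -1.33323089] [0.6244009  0.19673001 0.19174118]
```

{"fn": "send_rows", "kwargs": {
  "plan": [
    [[0,0,0],[0,0,0],45],
    [[0,0,0],[0,0,0],45]
  ]
}}

```text
time_s: 55.95
position: [0.6244, 0.1838, 0.1919]
tcp_rot: [0.746, 0.666, 0.0, 0.0]
force: [0.5, 0.1, -0.2]
opening: 0.0449
finger_force: 0.0
```

```bash
python3 go.py .5735 -.4625 .19 -42;  python3 -c "
from h import *
z=np.load('pics/top13.npz');z0=np.load('pics/top0.npz');
for n in('top0','top13'):
    D=np.load(f'pics/{n}.npz')['D']; P=cloud('top',D); H=P[...,2]
    for nm,(u0,u1,v0,v1) in dict(shaker=(250,285,115,160),jar=(286,316,120,155)).items():
        m=(H[v0:v1,u0:u1]>.09)&(H[v0:v1,u0:u1]<.2); q=P[v0:v1,u0:u1][m]; print(n,nm,m.sum(),q.mean(0).round(3) if m.any() else '')"
```

```text
t 55.95 pos [0.6244 0.1838 0.1919] open 0.0449 ff 0.0 F [ 0.5  0.1 -0.2] j7 -0.14 
 turn10 [0.006 0.    3.557] shift50 [-10.287   7.893   0.037] mm [-514.4  394.6    1.9]
top0 shaker 563 [0.737 0.199 0.132]
top0 jar 355 [0.751 0.109 0.1  ]
top13 shaker 4 [0.731 0.171 0.107]
top13 jar 353 [0.751 0.109 0.101]
```

{"fn": "send_rows", "kwargs": {
  "plan": [
    [[0,0,0.89],[0,0,0],45],
    [[0,0,0.89],[0,0,0],45],
    [[0,0,0.89],[0,0,0],45],
    [[0,0,0.89],[0,0,0],45]
  ]
}}

```text
time_s: 56.45
position: [0.6243, 0.1833, 0.1917]
tcp_rot: [0.915, 0.404, 0.0, 0.0]
force: [-0.3, 0.5, 0.2]
opening: 0.0449
finger_force: 0.0
```

{"fn": "send_rows", "kwargs": {
  "plan": [
    [[0,0,0],[-0.79,0.61,0],45],
    [[0,0,0],[-0.79,0.61,0],45],
    [[0,0,0],[-0.79,0.61,0],45],
    [[0,0,0],[-0.79,0.61,0],45],
    [[0,0,0],[-0.79,0.61,0],45]
  ]
}}

```text
time_s: 57.08
position: [0.6048, -0.0669, 0.1918]
tcp_rot: [0.914, 0.406, 0.0, 0.0]
force: [0.4, -0.4, 0.7]
opening: 0.0453
finger_force: 0.0
```

{"fn": "send_rows", "kwargs": {
  "plan": [
    [[0,0,0],[-0.79,0.61,0],45],
    [[0,0,0],[-0.79,0.61,0],45],
    [[0,0,0],[-0.79,0.61,0],45],
    [[0,0,0],[-0.79,0.61,0],45],
    [[0,0,0],[-0.79,0.61,0],45]
  ]
}}

```text
time_s: 57.7
position: [0.5857, -0.3155, 0.1917]
tcp_rot: [0.914, 0.406, 0.0, 0.0]
force: [0.5, -0.6, -0.4]
opening: 0.0448
finger_force: 0.0
```

{"fn": "send_rows", "kwargs": {
  "plan": [
    [[0,0,0],[-0.79,0.61,0],45],
    [[0,0,0],[-0.79,0.61,0],45],
    [[0,0,0],[-0.79,0.57,0],45],
    [[0,0,0],[0,0,0],45],
    [[0,0,0],[0,0,0],45]
  ]
}}

```text
time_s: 58.32
position: [0.5735, -0.4609, 0.1912]
tcp_rot: [0.914, 0.406, 0.0, -0.0]
force: [0.1, 0.7, 0.1]
opening: 0.045
finger_force: 0.0
```

```bash
python3 go.py .574 -.463 .091 -42
```

```text
t 58.33 pos [ 0.5735 -0.4609  0.1912] open 0.045 ff 0.0 F [0.1 0.7 0.1] j7 0.28 
 turn10 [-0.002 -0.003 -0.005] shift50 [-0.025  0.036  2.004] mm [ -1.2   1.8 100.2]
```

{"fn": "send_rows", "kwargs": {
  "plan": [
    [[0,0,0],[-0.02,0.03,0.4],45],
    [[0,0,0],[0,0,0.7],45],
    [[0,0,0],[0,0,0.6],45],
    [[0,0,0],[0,0,0.3],45],
    [[0,0,0],[0,0,0],45]
  ]
}}

```text
time_s: 58.95
position: [0.5749, -0.4605, 0.0894]
tcp_rot: [0.913, 0.408, -0.001, -0.001]
force: [-0.1, -0.1, -0.1]
opening: 0.045
finger_force: 0.0
```

{"fn": "send_rows", "kwargs": {
  "plan": [
    [[0,0,0],[0,0,0],30],
    [[0,0,0],[0,0,0],20],
    [[0,0,0],[0,0,0],2],
    [[0,0,0],[0,0,0],2],
    [[0,0,0],[0,0,0],2]
  ]
}}

```text
time_s: 59.58
position: [0.5753, -0.4622, 0.0913]
tcp_rot: [0.913, 0.407, 0.0, 0.0]
force: [0.1, -0.6, -0.0]
opening: 0.0078
finger_force: 30.0
```

{"fn": "send_rows", "kwargs": {
  "plan": [
    [[0,0,0],[0,0,0],2],
    [[0,0,0],[0,0,0],2]
  ]
}}

```text
time_s: 59.82
position: [0.5753, -0.4622, 0.0913]
tcp_rot: [0.913, 0.407, 0.0, 0.0]
force: [0.1, -1.2, 1.0]
opening: 0.0073
finger_force: 30.0
```

```bash
python3 go.py .5768 -.4315 .091 -42
```

```text
t 59.83 pos [ 0.5753 -0.4622  0.0913] open 0.0073 ff 30.0 F [ 0.1 -1.2  1. ] j7 0.33 
 turn10 [0.005 0.    0.009] shift50 [ 0.477 -0.389  0.006] mm [ 23.8 -19.4   0.3]
```

{"fn": "send_rows", "kwargs": {
  "plan": [
    [[0,0,0],[0.14,-0.11,0],2],
    [[0,0,0],[0.18,-0.15,0],2],
    [[0,0,0],[0.18,-0.15,0],2],
    [[0,0,0],[0,0,0],2],
    [[0,0,-0.24],[0,0,0],2]
  ]
}}

```text
time_s: 60.45
position: [0.5769, -0.4274, 0.0912]
tcp_rot: [0.904, 0.427, 0.001, -0.002]
force: [-1.3, 1.7, 6.0]
opening: 0.0081
finger_force: 30.1
```

{"fn": "send_rows", "kwargs": {
  "plan": [
    [[0,0,-0.24],[0,0,0],2],
    [[0,0,0],[0,0,0],2],
    [[0,0,0],[0,0,0],2]
  ]
}}

```text
time_s: 60.82
position: [0.577, -0.4274, 0.0912]
tcp_rot: [0.895, 0.446, 0.001, -0.002]
force: [-0.6, 1.8, 5.6]
opening: 0.0079
finger_force: 30.0
```

```bash
python3 go.py .577 -.4319 .091 -37.2
```

```text
t 60.83 pos [ 0.577  -0.4274  0.0912] open 0.0079 ff 30.0 F [-0.6  1.8  5.6] j7 0.37 
 turn10 [-0.014 -0.02   0.013] shift50 [-0.073  0.054  0.005] mm [-3.6  2.7  0.2]
```

{"fn": "send_rows", "kwargs": {
  "plan": [
    [[0,0,0],[-0.04,0.03,0],2],
    [[0,0,0],[-0.03,0.03,0],2],
    [[0,0,0],[0,0,0],2],
    [[0,0,0],[0,0,0],2]
  ]
}}

```text
time_s: 61.32
position: [0.5781, -0.4289, 0.0913]
tcp_rot: [0.895, 0.446, 0.002, -0.004]
force: [-1.2, 7.5, 9.1]
opening: 0.008
finger_force: 30.1
```

```bash
python3 go.py .577 -.4319 .091 -37.2
```

```text
t 61.33 pos [ 0.5781 -0.4289  0.0913] open 0.008 ff 30.1 F [-1.2  7.5  9.1] j7 0.38 
 turn10 [-0.034 -0.046  0.017] shift50 [-0.061  0.018  0.005] mm [-3.1  0.9  0.3]
```

{"fn": "send_rows", "kwargs": {
  "plan": [
    [[0,0,0],[-0.06,0.01,0],2],
    [[0,0,0],[0,0,0],2],
    [[0,0,0],[0,0,0],20],
    [[0,0,0],[0,0,0],40],
    [[0,0,0],[0,0,0],45]
  ]
}}

```text
time_s: 61.95
position: [0.575, -0.4368, 0.0905]
tcp_rot: [0.895, 0.445, -0.0, -0.0]
force: [-0.4, 0.3, 0.5]
opening: 0.0299
finger_force: 0.0
```

{"fn": "send_rows", "kwargs": {
  "plan": [
    [[0,0,0],[0,0,0],45],
    [[0,0,0],[0,0,-0.3],45],
    [[0,0,0],[0,0,-0.6],45],
    [[0,0,0],[0,0,-0.6],45],
    [[0,0,0],[0,0,-0.5],45]
  ]
}}

```text
time_s: 62.58
position: [0.5755, -0.4376, 0.1936]
tcp_rot: [0.896, 0.445, 0.0, 0.001]
force: [0.4, -0.3, -0.0]
opening: 0.0452
finger_force: 0.0
```

{"fn": "send_rows", "kwargs": {
  "plan": [
    [[0,0,-0.75],[0,0,0],45],
    [[0,0,-0.7],[0,0,0],45],
    [[0,0,0],[0,0,0],45]
  ]
}}

```text
time_s: 62.95
position: [0.5753, -0.4373, 0.1923]
tcp_rot: [0.833, 0.554, 0.0, 0.001]
force: [-0.3, -0.4, -0.6]
opening: 0.0449
finger_force: 0.0
```

```bash
python3 go.py .664 -.2365 .091 -22.7; python3 -c "
from h import *
I,D=snap('top','top14'); check(I,D,'R'); check(I,D,'M'); check(I,D,'L')"
```

```text
t 62.95 pos [ 0.5753 -0.4373  0.1923] open 0.0449 ff 0.0 F [-0.3 -0.4 -0.6] j7 0.55 
 turn10 [ 0.008 -0.001 -0.002] shift50 [4.39  0.087 2.025] mm [219.5   4.3 101.3]
R front(-67.5) (-69.0, np.float64(1.2), 48) back(67.5) (65.1, np.float64(-0.88), 71) left(59.5) (55.3, np.float64(-7.4), 141) right(-59.5) (-46.3, np.float64(-1.58), 69)
   hOut 17 -87.2 3.7
   hIn 50 -51.6 2.7
   tab 60 65.3 -1.0
M front(-67.5) (-66.2, np.float64(-0.59), 54) back(67.5) (68.0, np.float64(-1.37), 67) left(59.5) (55.3, np.float64(0.31), 75) right(-59.5) (-63.4, np.float64(0.55), 82)
   hOut 19 -83.7 -6.6
   hIn 40 -49.0 -6.1
   tab 54 67.7 -3.3
L front(-67.5) (-68.6, np.float64(-0.13), 53) back(67.5) (65.0, np.float64(-0.69), 76) left(59.5) (59.0, np.float64(-0.2), 62) right(-59.5) (-59.7, np.float64(-0.32), 73)
   hOut 22 -86.0 0.8
   hIn 36 -51.6 -0.2
   tab 54 65.0 -0.7
```

{"fn": "send_rows", "kwargs": {
  "plan": [
    [[0,0,0],[0.88,0.02,0],45],
    [[0,0,0],[0.88,0.02,0],45],
    [[0,0,0],[0.88,0.02,0],45],
    [[0,0,0],[0.88,0.02,0],45],
    [[0,0,0],[0.8,0.01,0],45]
  ]
}}

```text
time_s: 63.62
position: [0.6633, -0.2376, 0.1913]
tcp_rot: [0.832, 0.554, 0.0, 0.0]
force: [0.9, -0.8, -0.2]
opening: 0.045
finger_force: 0.0
```

{"fn": "send_rows", "kwargs": {
  "plan": [
    [[0,0,0],[0,0,0.4],45],
    [[0,0,0],[0,0,0.4],45],
    [[0,0,0],[0,0,0],45],
    [[0,0,0],[0,0,0],45]
  ]
}}

```text
time_s: 64.12
position: [0.662, -0.2411, 0.1512]
tcp_rot: [0.833, 0.554, -0.0, 0.0]
force: [0.5, 0.3, 0.2]
opening: 0.045
finger_force: 0.0
```

```bash
python3 go.py .6630 -.2390 .091 -22.3
```

```text
t 64.12 pos [ 0.662  -0.2411  0.1512] open 0.045 ff 0.0 F [0.5 0.3 0.2] j7 0.27 
 turn10 [ 0.001  0.004 -0.048] shift50 [0.046 0.003 1.205] mm [ 2.3  0.2 60.2]
```

{"fn": "send_rows", "kwargs": {
  "plan": [
    [[0,0,0],[0.03,0,0.4],45],
    [[0,0,0],[0,0,0.5],45],
    [[0,0,0],[0,0,0.3],45],
    [[0,0,0],[0,0,0],30],
    [[0,0,0],[0,0,0],15]
  ]
}}

```text
time_s: 64.75
position: [0.6636, -0.2384, 0.0917]
tcp_rot: [0.832, 0.555, 0.0, 0.001]
force: [0.2, 0.4, 0.6]
opening: 0.0323
finger_force: 0.0
```

{"fn": "send_rows", "kwargs": {
  "plan": [
    [[0,0,0],[0,0,0],2],
    [[0,0,0],[0,0,0],2],
    [[0,0,0],[0,0,0],2],
    [[0,0,0],[0,0,0],2],
    [[0,0,0],[0,0,0],2]
  ]
}}

```text
time_s: 65.38
position: [0.6641, -0.2383, 0.0917]
tcp_rot: [0.832, 0.555, 0.001, 0.001]
force: [3.2, -0.4, 2.5]
opening: 0.0075
finger_force: 30.0
```

{"fn": "send_rows", "kwargs": {
  "plan": [
    [[0,0,0],[0.06,-0.01,0],2],
    [[0,0,0],[0.05,-0.01,0],2],
    [[0,0,0],[0,0,0],2],
    [[0,0,0],[0,0,0],2]
  ]
}}

```text
time_s: 65.88
position: [0.6636, -0.2354, 0.0918]
tcp_rot: [0.832, 0.554, -0.001, 0.002]
force: [1.0, -4.9, 3.2]
opening: 0.0076
finger_force: 30.0
```

{"fn": "send_rows", "kwargs": {
  "plan": [
    [[0,0,0],[0.04,0,0],2],
    [[0,0,0],[0,0,0],2],
    [[0,0,0],[0,0,0],20],
    [[0,0,0],[0,0,0],40],
    [[0,0,0],[0,0,0],45]
  ]
}}

```text
time_s: 66.5
position: [0.6648, -0.2295, 0.0904]
tcp_rot: [0.832, 0.555, -0.0, -0.001]
force: [-0.1, -0.3, 0.4]
opening: 0.0302
finger_force: 0.0
```

{"fn": "send_rows", "kwargs": {
  "plan": [
    [[0,0,0],[0,0,0],45],
    [[0,0,0],[0,0,-0.3],45],
    [[0,0,0],[0,0,-0.6],45],
    [[0,0,0],[0,0,-0.7],45],
    [[0,0,0],[0,0,-0.6],45]
  ]
}}

```text
time_s: 67.12
position: [0.6654, -0.231, 0.2037]
tcp_rot: [0.832, 0.555, 0.001, 0.001]
force: [0.2, 0.1, -0.2]
opening: 0.0448
finger_force: 0.0
```

{"fn": "send_rows", "kwargs": {
  "plan": [
    [[0,0,0],[0.6,-0.8,0],60],
    [[0,0,0],[0.6,-0.8,0],60],
    [[0,0,0],[0.9,0,0],60],
    [[0,0,0],[0.9,0,0],60],
    [[0,0,0],[0.9,0,0],60]
  ]
}}

```text
time_s: 67.75
position: [0.6669, -0.0185, 0.2026]
tcp_rot: [0.832, 0.555, 0.001, 0.0]
force: [0.5, -0.4, 0.3]
opening: 0.0594
finger_force: 0.0
```

{"fn": "send_rows", "kwargs": {
  "plan": [
    [[0,0,0],[0.9,0,0],60],
    [[0,0,0],[0.9,0,0],60],
    [[0,0,0],[0,0,0],60],
    [[0,0,0],[0,0,0],60]
  ]
}}

```text
time_s: 68.25
position: [0.7008, 0.0623, 0.2018]
tcp_rot: [0.832, 0.554, -0.0, 0.001]
force: [-0.7, -0.8, -0.5]
opening: 0.0605
finger_force: 0.0
```

```bash
python3 go.py .3925 .397 .2 115.6; python3 -c "
from h import *
I,D=snap('top','top15'); check(I,D,'R'); check(I,D,'M'); check(I,D,'L')
cv2.imwrite('pics/c9.png',cv2.resize(I[140:290,305:505],None,fx=4,fy=4,interpolation=cv2.INTER_CUBIC)[...,::-1])"
```

```text
t 68.25 pos [0.7008 0.0623 0.2018] open 0.0605 ff 0.0 F [-0.7 -0.8 -0.5] j7 -0.2 
 turn10 [6.000e-03 2.000e-03 4.174e+00] shift50 [-2.668 -8.701  0.036] mm [-133.4 -435.1    1.8]
R front(-67.5) (-68.8, np.float64(1.13), 58) back(67.5) (64.9, np.float64(0.4), 86) left(59.5) (55.8, np.float64(-7.07), 143) right(-59.5) (-54.6, np.float64(4.83), 155)
   hOut 17 -87.2 3.8
   hIn 50 -51.7 2.4
   tab 64 65.2 -0.3
M front(-67.5) (-68.5, np.float64(-0.66), 52) back(67.5) (65.7, np.float64(-0.65), 73) left(59.5) (58.7, np.float64(0.26), 73) right(-59.5) (-59.8, np.float64(0.53), 85)
   hOut 18 -86.6 -2.8
   hIn 42 -51.6 -2.2
   tab 55 65.2 0.2
L front(-67.5) (-68.6, np.float64(-0.14), 53) back(67.5) (65.7, np.float64(-0.3), 68) left(59.5) (59.1, np.float64(-0.18), 64) right(-59.5) (-59.6, np.float64(-0.32), 74)
   hOut 22 -86.0 0.8
   hIn 38 -51.8 -0.0
   tab 51 65.3 -0.6
```

View pics/c9.png

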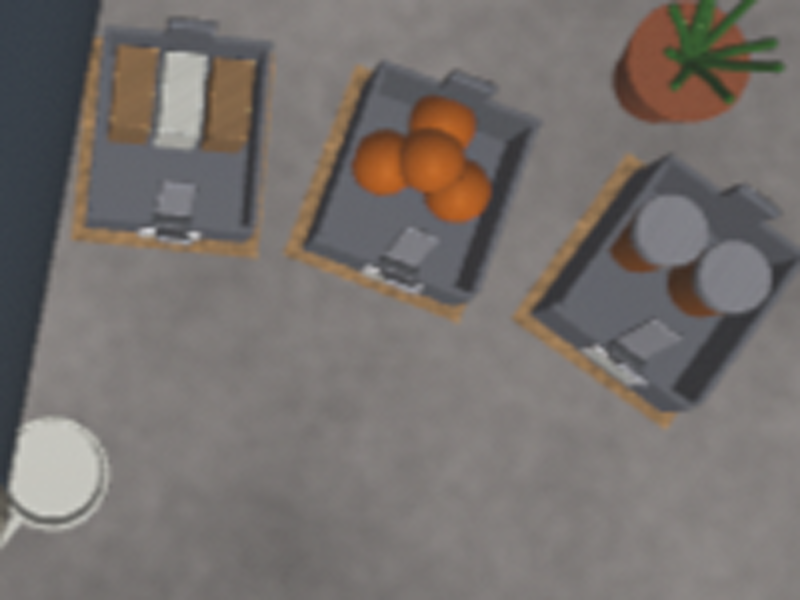

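{"fn": "send_rows", "kwargs": {
  "plan": [
    [[0,0,0.84],[0,0,0],60],
    [[0,0,0.84],[0,0,0],60],
    [[0,0,0.84],[0,0,0],60],
    [[0,0,0.84],[0,0,0],60],
    [[0,0,0.82],[0,0,0],60]
  ]
}}

```text
time_s: 68.92
position: [0.7005, 0.0609, 0.2019]
tcp_rot: [0.976, 0.217, 0.0, 0.0]
force: [0.1, 0.3, -0.0]
opening: 0.0601
finger_force: 0.0
```

{"fn": "send_rows", "kwargs": {
  "plan": [
    [[0,0,0],[-0.29,-0.96,0],60],
    [[0,0,0],[-0.29,-0.96,0],60],
    [[0,0,0],[-0.29,-0.96,0],60],
    [[0,0,0],[-0.29,-0.96,0],60],
    [[0,0,0],[-0.29,-0.96,0],60]
  ]
}}

```text
time_s: 69.55
position: [0.531, 0.2477, 0.2017]
tcp_rot: [0.976, 0.22, 0.0, -0.0]
force: [1.0, 0.3, -0.0]
opening: 0.0599
finger_force: 0.0
```

{"fn": "send_rows", "kwargs": {
  "plan": [
    [[0,0,0],[-0.29,-0.96,0],60],
    [[0,0,0],[-0.29,-0.96,0],60],
    [[0,0,0],[-0.29,-0.96,0],60],
    [[0,0,0],[-0.29,-0.96,0],60],
    [[0,0,0],[0,0,0],60]
  ]
}}

```text
time_s: 70.18
position: [0.3939, 0.3991, 0.2009]
tcp_rot: [0.975, 0.224, -0.001, -0.001]
force: [0.7, -0.2, -1.2]
opening: 0.0601
finger_force: 0.0
```

{"fn": "send_rows", "kwargs": {
  "plan": [
    [[0,0,0],[0,0,0],60],
    [[0,0,0],[0,0,0],60]
  ]
}}

```text
time_s: 70.42
position: [0.3982, 0.3946, 0.2015]
tcp_rot: [0.976, 0.219, 0.0, -0.0]
force: [0.2, 0.3, 0.5]
opening: 0.0604
finger_force: 0.0
```

```bash
python3 go.py .3925 .397 .111 115.6
```

```text
t 70.42 pos [0.3982 0.3946 0.2015] open 0.0604 ff 0.0 F [0.2 0.3 0.5] j7 -1.53 
 turn10 [-0.001 -0.003 -0.026] shift50 [-0.082 -0.093  1.81 ] mm [-4.1 -4.6 90.5]
```

{"fn": "send_rows", "kwargs": {
  "plan": [
    [[0,0,-0.03],[-0.07,-0.08,0.5],60],
    [[0,0,0],[0,0,0.6],60],
    [[0,0,0],[0,0,0.5],60],
    [[0,0,0],[0,0,0.2],60],
    [[0,0,0],[0,0,0],40]
  ]
}}

```text
time_s: 71.05
position: [0.3925, 0.3978, 0.1111]
tcp_rot: [0.975, 0.223, -0.0, 0.0]
force: [0.4, 0.3, 0.6]
opening: 0.056
finger_force: 0.0
```

{"fn": "send_rows", "kwargs": {
  "plan": [
    [[0,0,0],[0,0,0],10],
    [[0,0,0],[0,0,0],10],
    [[0,0,0],[0,0,0],10],
    [[0,0,0],[0,0,0],10],
    [[0,0,0],[0,0,0],10]
  ]
}}

```text
time_s: 71.68
position: [0.3929, 0.397, 0.1115]
tcp_rot: [0.975, 0.223, 0.001, 0.001]
force: [1.6, -5.9, 3.3]
opening: 0.0238
finger_force: 30.0
```

```bash
python3 go.py .4575 .2605 .111 115.6
```

```text
t 71.67 pos [0.3929 0.397  0.1115] open 0.0238 ff 30.0 F [ 1.6 -5.9  3.3] j7 -1.44 
 turn10 [ 0.011 -0.003  0.02 ] shift50 [-0.014  3.02   0.01 ] mm [ -0.7 151.    0.5]
```

{"fn": "send_rows", "kwargs": {
  "plan": [
    [[0,0,0],[0,0.2,0],10],
    [[0,0,0],[0,0.35,0],10],
    [[0,0,0],[0,0.35,0],10],
    [[0,0,0],[0,0.35,0],10],
    [[0,0,0],[0,0.35,0],10]
  ]
}}

```text
time_s: 72.3
position: [0.4264, 0.3271, 0.1115]
tcp_rot: [0.975, 0.224, -0.0, -0.001]
force: [-1.0, 0.6, 5.9]
opening: 0.0238
finger_force: 30.0
```

{"fn": "send_rows", "kwargs": {
  "plan": [
    [[0,0,0],[0,0.35,0],10],
    [[0,0,0],[0,0.35,0],10],
    [[0,0,0],[0,0.3,0],10],
    [[0,0,0],[0,0.2,0],10],
    [[0,0,0],[0,0.2,0],10]
  ]
}}

```text
time_s: 72.92
position: [0.4546, 0.2685, 0.1114]
tcp_rot: [0.974, 0.225, -0.002, -0.004]
force: [-9.0, 9.1, 10.4]
opening: 0.0239
finger_force: 30.1
```

{"fn": "send_rows", "kwargs": {
  "plan": [
    [[0,0,0],[0,0.1,0],10],
    [[0,0,0],[0,0.1,0],10],
    [[0,0,0],[0,0.0,0],10],
    [[0,0,0],[0,0,0],10]
  ]
}}

```text
time_s: 73.42
position: [0.4588, 0.2598, 0.1114]
tcp_rot: [0.974, 0.225, -0.002, -0.004]
force: [-8.5, 8.4, 9.2]
opening: 0.0239
finger_force: 30.1
```

```bash
python3 go.py .4575 .2605 .111 115.6
```

```text
t 73.42 pos [0.4588 0.2598 0.1114] open 0.0239 ff 30.1 F [-8.5  8.4  9.2] j7 -1.16 
 turn10 [-0.052  0.013  0.046] shift50 [-0.017 -0.024  0.008] mm [-0.9 -1.2  0.4]
```

{"fn": "send_rows", "kwargs": {
  "plan": [
    [[0,0,0],[0,0.08,0],10],
    [[0,0,0],[0,0.08,0],10],
    [[0,0,0],[0,0.0,0],10],
    [[0,0,0],[0,0,0],10]
  ]
}}

```text
time_s: 73.92
position: [0.4589, 0.2597, 0.1112]
tcp_rot: [0.974, 0.228, -0.004, -0.009]
force: [-15.9, 21.5, 11.6]
opening: 0.0237
finger_force: 30.1
```

Hard stop reached (force rises to 27 N, no motion): shut. Relax, release, rise and check.

{"fn": "send_rows", "kwargs": {
  "plan": [
    [[0,0,0],[0,-0.1,0],10],
    [[0,0,0],[0,-0.08,0],10],
    [[0,0,0],[0,0,0],50],
    [[0,0,0],[0,0,0],50],
    [[0,0,0],[0,0,0],50]
  ]
}}

```text
time_s: 74.55
position: [0.4614, 0.255, 0.111]
tcp_rot: [0.975, 0.224, 0.0, 0.0]
force: [-0.7, -0.2, -0.2]
opening: 0.045
finger_force: 0.0
```

{"fn": "send_rows", "kwargs": {
  "plan": [
    [[0,0,0],[0,0,0],50],
    [[0,0,0],[0,0,-0.4],50],
    [[0,0,0],[0,0,-0.8],50],
    [[0,0,0],[0,0,-0.8],50],
    [[0,0,0],[0,0,0],50]
  ]
}}

```text
time_s: 75.18
position: [0.4636, 0.2561, 0.2149]
tcp_rot: [0.975, 0.224, 0.003, -0.002]
force: [0.7, -0.0, 0.1]
opening: 0.05
finger_force: 0.0
```

{"fn": "send_rows", "kwargs": {
  "plan": [
    [[0,0,0],[0,-0.8,0],50],
    [[0,0,0],[0,-0.8,0],50],
    [[0,0,0],[0,-0.8,0],50],
    [[0,0,0],[0,-0.8,0],50],
    [[0,0,0],[0,-0.8,0],50]
  ]
}}

```text
time_s: 75.8
position: [0.373, 0.4364, 0.2109]
tcp_rot: [0.975, 0.224, -0.0, 0.0]
force: [0.3, -0.1, 0.1]
opening: 0.0499
finger_force: 0.0
```

{"fn": "send_rows", "kwargs": {
  "plan": [
    [[0,0,0],[0,-0.6,0],50],
    [[0,0,0],[0,-0.3,0],50],
    [[0,0,0],[0,0,0],50],
    [[0,0,0],[0,0,0],50]
  ]
}}

```text
time_s: 76.3
position: [0.3553, 0.4744, 0.2112]
tcp_rot: [0.975, 0.223, 0.0, 0.0]
force: [0.9, -0.5, -0.2]
opening: 0.0499
finger_force: 0.0
```

```bash
python3 -c "
from clips import *
I,D=snap('top','top16'); check(I,D,'R'); check(I,D,'M'); check(I,D,'L')
P=cloud('top',D);H=P[...,2];hsv=cv2.cvtColor(I,cv2.COLOR_RGB2HSV)
for n in('top0','top16'):
    z=np.load(f'pics/{n}.npz'); I,D=z['I'],z['D']; P=cloud('top',D);H=P[...,2];hsv=cv2.cvtColor(I,cv2.COLOR_RGB2HSV)
    L=P[...,:2]-c; lx=L@ex; ly=L@ey
    m=(H>.125)&(H<.15)&(hsv[...,1]>90)&(abs(lx)<.06)&(abs(ly)<.06)
    v,u=np.nonzero(m); Q=plane('top',np.c_[u,v],.137)[:,:2]-c; print(n,'bar',len(Q),(Q@ex).mean(),(Q@ey).mean())
snap('side','side16'); print(state()['time_s'])
"
```

```text
R front(-67.5) (-69.1, np.float64(0.94), 62) back(67.5) (63.7, np.float64(-0.08), 94) left(59.5) (55.5, np.float64(-7.42), 141) right(-59.5) (-54.4, np.float64(5.02), 155)
   hOut 17 -87.1 3.0
   hIn 51 -51.8 2.4
   tab 60 65.3 -0.7
M front(-67.5) (-68.8, np.float64(-0.74), 56) back(67.5) (65.7, np.float64(-0.87), 70) left(59.5) (58.8, np.float64(0.48), 74) right(-59.5) (-59.7, np.float64(0.56), 88)
   hOut 19 -86.5 -2.7
   hIn 42 -51.5 -3.0
   tab 54 65.4 0.3
L front(-67.5) (-68.6, np.float64(0.29), 53) back(67.5) (65.3, np.float64(-0.38), 72) left(59.5) (59.1, np.float64(-0.31), 64) right(-59.5) (-59.6, np.float64(-0.31), 73)
   hOut 22 -85.9 0.7
   hIn 39 -52.0 0.0
   tab 51 65.1 -0.6
top0 bar 206 -0.0013200666362624149 0.003482803576885481
top16 bar 203 -0.0010299762026280016 0.003000884146750449
76.4
```

View pics/side16.png

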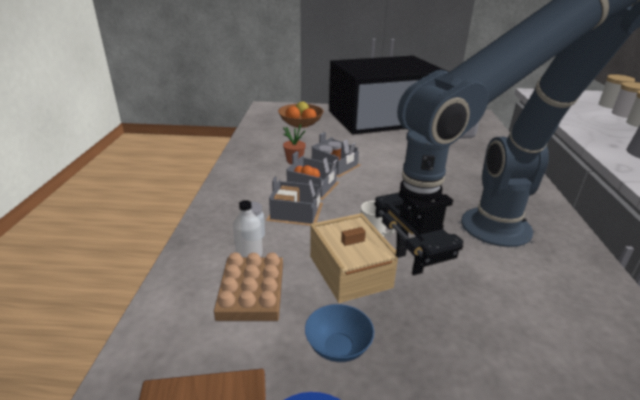

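View pics/top16.png

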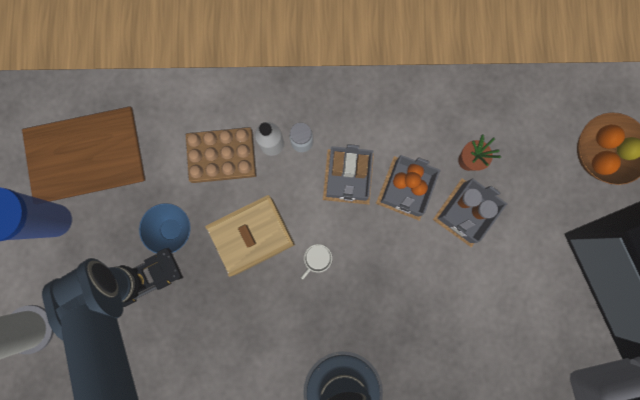

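The top and side views show the lid shut with its bar at (247,236), as at the start. All three bins sit on the cork with their clips on, the bystanders are standing, and the arm is clear.

```bash
python3 -c "
from station import *
print(sign_off())"
```

```text
the job is handed in; nothing more can be done
None
```

The job is handed in: three clips are on three bins, each bin is on its own cork place (bin1 slid back after a knock, all within a few mm by camera), the lid is shut at its stop, and nothing was knocked over.

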